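# Set the fit-up jig's stay and line up tubes for tacking

## Task

Set up the welding jig: clear every flat steel offcut on the table into the scrap tray, and lift the stay by its ball knob and drop its middle hole fully down over the peg, so that the swinging fence is held open at that width. Then lay every length of square tube flush along the fence's outer side (the side away from the peg) in one row. Last, lay the aluminium straightedge flat on the table with the straight working edge of its base flush along the outer faces of the tubes, centred on the row so that it backs all of them, and leave the other things on the table alone.

Things in the scene. Friction and masses are not known exactly. Their poses are not given: they have to be found in the camera images.
- fence (a joint): opening angle of the jig's fence, rad, between the bolted leg and the swinging fence; grows as the fence swings away from leg and peg (clockwise from above). Range 0 to 1.3; hinge friction about 0.12 N m; free to swing until the stay is on the peg. With hole 1, 2 or 3 on the peg it is 0.51, 0.69 or 0.86
- swing (a joint): angle of the stay about its pin on the fence, rad: 0 = folded along the fence, pointing to the pivot; grows as the stay swings towards the fixed leg and peg (clockwise from above). Range 0 to 1.5, turns easily; 0.74 with hole 2 on the peg
- stay (a joint): lift of the stay about its pin, rad: 0 = level, fully down (its stop; the bar then clears the table and the fence); grows as the knob end is raised. Range 0 to 0.7. It falls under its own weight (0.3 kg) when let go
- fence_pivot (a point): the fence's pivot at table height, the far end of the V-shaped jig. x axis along the fence from pivot to free end, z up. The fence is a swinging aluminium flat 20 mm wide, 10 mm tall, reaching 280 mm from the pivot. Its outer (tube) side is -y, 10 mm from the centre line; stay, peg and leg are on the +y side. Pivot boss: radius 18 mm, 23 mm tall
- peg_top (a point): top of the fixed upright steel peg, 12 mm thick, rounded on top, 32 mm above the table, on the jig's leg 170 mm from the pivot. The leg is a blue flat bolted to the table, 30 mm wide, 10 mm tall, 235 mm long; x axis along it away from the pivot, z up
- stay_pin (a point): where the stay is pinned to the fence: on the fence's centre line 250 mm from the pivot, 16 mm above the table (bolt head to 22 mm). The stay is a flat steel bar 30 mm wide, 7 mm thick (12.5 to 19.5 mm above the table when level), reaching 242 mm from this pin; its first 30 mm is a 14 mm neck. x axis along the stay from pin to knob, z up through the bar
- stay_hole2 (a point): centre of the middle one of the stay's three holes, 160 mm from the pin; the others are 130 and 190 mm from it. Each is 16 mm wide and goes right through the bar
- stay_knob (a point): centre of the black ball knob, 28 mm across, on a neck at the stay's free end, 225 mm from the pin; 52 mm above the table (36 mm above the bar's middle) when the stay is level. The ball can swivel and tilt a little between the fingers
- tube0_mid (a point): centre of a length of square steel tube, 75 mm long (its x axis), 50 x 50 mm in section (y and z), 0.3 kg, bare steel, lying on a side; any long side may be up and any may face the fence. Absent in some starts
- tube1_mid (a point): centre of a length of square steel tube, 75 mm long (its x axis), 50 x 50 mm in section (y and z), 0.3 kg, bare steel, lying on a side; any long side may be up and any may face the fence. Absent in some starts
- tube2_mid (a point): centre of a length of square steel tube, 75 mm long (its x axis), 50 x 50 mm in section (y and z), 0.3 kg, bare steel, lying on a side; any long side may be up and any may face the fence. Absent in some starts
- scrap0_mid (a point): centre of a flat solid steel offcut, 70 mm long (x axis), 40 mm wide (y), 20 mm thick (z), 0.4 kg, bare steel, lying flat about the jig, to be cleared into the scrap tray. Absent in some starts
- scrap1_mid (a point): centre of a flat solid steel offcut, 70 mm long (x axis), 40 mm wide (y), 20 mm thick (z), 0.4 kg, bare steel, lying flat about the jig, to be cleared into the scrap tray. Absent in some starts
- scrap2_mid (a point): centre of a flat solid steel offcut, 70 mm long (x axis), 40 mm wide (y), 20 mm thick (z), 0.4 kg, bare steel, lying flat about the jig, to be cleared into the scrap tray. Absent in some starts
- tray_in (a point): centre of the inner floor of the fixed open scrap tray, black, 160 x 160 mm outside, walls 4 mm thick and 45 mm tall; floor 4 mm above the table; x and y axes along its sides
- edge_grip (a point): middle of the straightedge's upright rib, 29 mm above the table when it lies flat. The straightedge is a bare aluminium angle 220 mm long (x axis), 0.4 kg: a flat base 50 mm wide, 8 mm thick, with an upright rib 8 mm thick along its -y edge, reaching 50 mm above the table. The base's straight working edge is 46 mm from this point towards +y; z up
- edge_toe (a point): middle of the straightedge's straight working edge, 4 mm above the table, same axes as edge_grip; 46 mm from it towards +y and 25 mm lower
- pot: bystander, to be left alone: a steel-capped jar of anti-spatter paste, 74 mm across, 85 mm tall
- collar: bystander, to be left alone: a round pipe collar standing on end, 72 mm across, 45 mm tall
- hammer: bystander, to be left alone: a hammer lying flat
- brush: bystander, to be left alone: a brush lying flat
- driver: bystander, to be left alone: a screwdriver lying flat
- flange: bystander, to be left alone: a round steel flange lying flat, 100 mm across, 35 mm tall
- rods: bystander, to be left alone: a flat cardboard box of welding rods, 90 x 200 x 40 mm

How it is judged (in metres and radians):
On the way, in this order (a step that is already met when the one before it is completed fails the run):
1. the stay's middle hole is over the peg, the stay fully down (horizontal distance between stay_hole2 and peg_top below 0.005 m and value of joint stay below 0.03 rad), for 0.2 s.
2. every tube lies flush along the fence (all of step 1 and y of tube0_mid in the frame of fence_pivot between -0.039 and -0.031 m and x of tube0_mid in the frame of fence_pivot between 0.03 and 0.28 m and height (world z) of tube0_mid between 0.021 and 0.029 m and angle between the x axis of each of tube0_mid, tube1_mid, tube2_mid and the x axis of fence_pivot, either way round below 0.05 rad and y of tube1_mid in the frame of fence_pivot between -0.039 and -0.031 m and x of tube1_mid in the frame of fence_pivot between 0.03 and 0.28 m and height (world z) of tube1_mid between 0.021 and 0.029 m and y of tube2_mid in the frame of fence_pivot between -0.039 and -0.031 m and x of tube2_mid in the frame of fence_pivot between 0.03 and 0.28 m and height (world z) of tube2_mid between 0.021 and 0.029 m), for 0.2 s.
3. the straightedge lies flush along the tubes (all of step 2 and y of edge_toe in the frame of fence_pivot between -0.066 and -0.054 m and height (world z) of edge_grip between 0.025 and 0.033 m and angle between the x axis of edge_grip and the x axis of fence_pivot, either way round below 0.05 rad and angle between edge_grip's own z axis and vertical below 0.1 rad and x of tube0_mid in the frame of edge_grip between -0.115 and 0.115 m and x of tube1_mid in the frame of edge_grip between -0.115 and 0.115 m and x of tube2_mid in the frame of edge_grip between -0.115 and 0.115 m), for 0.2 s.
At the end, for the whole second after the job is handed in: Peg in the middle hole (5 mm), stay down (0.03 rad); offcuts in the tray; every tube lying beside the fence, within 4 mm and 0.05 rad of flush; straightedge flat, in 6 mm and 0.05 rad of flush with the tubes, its middle within 115 mm of each tube's; all released, at rest (all of step 3 and x of scrap0_mid in the frame of tray_in between -0.075 and 0.075 m and y of scrap0_mid in the frame of tray_in between -0.075 and 0.075 m and height (world z) of each of scrap0_mid, scrap1_mid, scrap2_mid below 0.06 m and x of scrap1_mid in the frame of tray_in between -0.075 and 0.075 m and y of scrap1_mid in the frame of tray_in between -0.075 and 0.075 m and x of scrap2_mid in the frame of tray_in between -0.075 and 0.075 m and y of scrap2_mid in the frame of tray_in between -0.075 and 0.075 m and linear speed of each of tube0, tube1, tube2, scrap0, scrap1, scrap2, edge below 0.02 m/s and velocity of joint fence below 0.05 rad/s); the robot touches nothing.
It fails at once if a bystander is disturbed (shifted over 5 cm) (distance of any of pot, collar, hammer, brush, driver, flange, rods from where it was at the start of the episode above 0.05 m).
It fails at once if the jar is knocked over (angle between pot's own z axis and vertical above 0.5 rad).
Of tube0, tube1, tube2 only 2 to 3 are there at a start; the rules pass over those that are not, and their reading is None.
Of scrap0, scrap1, scrap2 only 2 to 3 are there at a start; the rules pass over those that are not, and their reading is None.
At some moment in a run one of tube0, tube1, tube2, edge may be knocked a few centimetres aside while the robot is not near it.
Once in a run the grip may slacken for a moment while it holds something.
It also fails if it takes over 210 s, if anything falls off the work surface, if the arm or the gripper's body presses on something with over 40 N, if the wrist force passes 120 N, or if a joint passes its speed limit or range.

## Robot

A 6-joint arm with a two-finger parallel gripper is mounted at the origin on the work surface. World frame = base frame: x ahead of the robot, y to its left, z up, the work surface at z = 0. Lengths are in m, angles in degrees, forces in N, time in s.
With the tool pointing down it reaches from about 0.35 to 0.875 m from the base axis. Payload 15.5 kg.
Tool frame: the origin (TCP) lies at the very end of the fingers, on their centre line; the grasp point (between the pads) lies 19 mm behind it; z points along the fingers, y is the direction in which the jaws open and shut (so a half turn about z gives the same grasp; the last joint's range is limited). The gripper opens to 85 mm and grips with 20 to 120 N. Pads are 22 mm wide; open, the fingers measure 114 mm over their backs; the gripper's body (76 mm by 85 mm) begins 54 mm behind the grasp point. The pads swing forward as they close: fully open they stand 13 mm farther back than shut.
Start: joints at [-71.19, 28.281, 77.091, -0, 74.628, -5.472], TCP at [0.257, -0.57, 0.202] pointing down, gripper open.
Joint ranges: [-166.48, 166.48], [-47.26, 123.95], [12.59, 153.08], [-70.14, 250.14], [6.76, 159.57], [-176.63, 176.63]. Speed limits (degrees/s): [108.29, 108.29, 147.25, 172.46, 172.46, 172.46].

## Interface

Orientations are given as a 3x3 rotation matrix whose columns are the frame's x, y, z axes.
In Python, from bench import monitor, optics, bot gives the robot as it stands.
- The arm moves only by the shell command python3 -m creep 'ROWS'. ROWS is JSON, a list of rows, each a list of 3 entries, a list of its own where there are three numbers: the shift along the tool's x, y, z in mm, then the turn about the tool's z in rad, then the finger opening in mm, from 0 to 85.4. In form: [[[x, y, z], spin, jaw], ...]. A call has 1 to 5 rows; each row is the pose to reach, as a shift and turn from the pose measured when the call began, along the tool's axes at that moment; what a row does not reach only later rows make up. A row lasts 1/10 s, in which the tool goes at most 50 mm and 8.59 degrees, less where a joint would pass 70% of its speed; a pose out of reach is approached as far as the arm can. A call with a gripper value outside its range is refused whole. The fingers move at their own pace and stop on an object; the grip force is fixed at half the most. Time passes only in rows, so rows that repeat a pose let the fingers close. It gives the time, the measured TCP pose, the force and the opening at its end, in the units of the state.
- monitor.sense(): the state, without advancing time (a new reading comes with each control period).
- optics.grab_frame(name): name is "scene" or "side" or "wrist"; returns (picture, depth): 420x560x3 uint8, red, green, blue; 420x560 float32, m along the optical axis (not along the pixel's ray), 0 where there is no reading.
- optics.camera_params(name): a dict with "intrinsics" (3x3 intrinsics, pixels), "rvec" (rotation vector, rad) and "tvec" (3), from world to camera coordinates, as OpenCV has them. Camera axes: x right, y down, z forward; pixel columns grow to the right and rows downward; lengths in m; the calibration is good to about 2 mm. The wrist camera is an equidistant fisheye: a pixel r from the principal point sees the ray r / f radians off the axis. A picture is of the moment at which its call begins: read the wrist's pose just before it. camera_params takes no time and is no camera call; for the wrist camera it gives the pose at the moment of the call.
- bot.job_done(): hands the job in, once; it reports no verdict.
The state is a dict: "time_s": time; "qpos": joint angles; "qvel": joint speeds; "joint_efforts": joint torques, N m; "tool_pos": TCP position; "orientation": TCP orientation; "contact_force": force on the tool from outside, world axes, zero at the start; "moment": the same for the moment, N m; "grip_width": finger opening in m.
Only numpy, scipy, OpenCV 4.12 (cv2) and the standard library are available. Lean on these libraries where they do the work, as an engineer would, in place of code of your own. Each camera call takes 0.05 s, during which the arm holds its last target. There are 200 camera calls.

## Working session

There is one attempt and no reset: what is moved stays moved. The work goes in short steps, Python scripts to look and compute and a shell command to move; the robot and the scene stay as the last step left them, time stands still between calls to the robot, and variables do not carry over. Pictures are saved under pics/ and viewed, about 12 in all and at most 16, crops included, and the job is handed in when it is done.

```bash
ls; mkdir -p pics
cat > h.py <<'E'
import numpy as np, cv2
from bench import monitor, optics, bot
def cam(n):
    p=optics.camera_params(n); R=cv2.Rodrigues(np.array(p["rvec"],float))[0]
    return np.array(p["intrinsics"],float),R,np.array(p["tvec"],float).ravel()
def rays(n,uv,c=None):
    K,R,t=c or cam(n); uv=np.atleast_2d(np.array(uv,float))
    x=(uv[:,0]-K[0,2])/K[0,0]; y=(uv[:,1]-K[1,2])/K[1,1]
    if n=="wrist":
        r=np.hypot(x,y)+1e-12; d=np.c_[x/r*np.sin(r),y/r*np.sin(r),np.cos(r)]
    else: d=np.c_[x,y,np.ones_like(x)]
    return -R.T@t, d@R
def onz(n,uv,z,c=None):
    o,d=rays(n,uv,c); return o+d*((z-o[2])/d[:,2])[:,None]
def cloud(n,depth,c=None):
    h,w=depth.shape; K,R,t=c or cam(n); v,u=np.mgrid[:h,:w]
    o,d=rays(n,np.c_[u.ravel(),v.ravel()],(K,R,t)); dc=d@R.T
    return (o+d*(depth.ravel()/dc[:,2])[:,None]).reshape(h,w,3)
def proj(n,P,c=None):
    K,R,t=c or cam(n); q=np.atleast_2d(P)@R.T+t
    if n=="wrist":
        r=np.hypot(q[:,0],q[:,1]); th=np.arctan2(r,q[:,2]); x=q[:,:1]*0
        s=th/(r+1e-12); x=q[:,0]*s;y=q[:,1]*s
    else: x=q[:,0]/q[:,2];y=q[:,1]/q[:,2]
    return np.c_[K[0,0]*x+K[0,2],K[1,1]*y+K[1,2]]
def grab(n,name=None):
    c=cam(n); im,d=optics.grab_frame(n)
    if name: cv2.imwrite(f"pics/{name}.png",im[:,:,::-1])
    return im,d,c
def to_tool(target,yaw=None):
    """shift mm in tool axes to bring TCP to world target; spin rad to bring tool y axis onto direction yaw(deg), mod 180"""
    s=monitor.sense(); R=np.array(s["orientation"]); p=np.array(s["tool_pos"])
    sh=R.T@(np.array(target)-p)*1000; out=[sh.round(1)]
    if yaw is not None:
        a=np.radians(yaw); d=R.T@np.array([np.cos(a),np.sin(a),0])
        sp=np.arctan2(-d[0],d[1]); sp=(sp+np.pi/2)%np.pi-np.pi/2; out.append(round(sp,3))
    return out
def st():
    s=monitor.sense(); R=np.array(s["orientation"])
    print("t",s["time_s"],"p",np.round(s["tool_pos"],4),"yawy",round(np.degrees(np.arctan2(R[1,1],R[0,1])),2),"F",np.round(s["contact_force"],1),"w",s["grip_width"],"q6",np.round(s["qpos"],1))
E
python3 - <<'E'
from h import *
st(); print(np.round(monitor.sense()["orientation"],3))
for n in ("scene","side","wrist"):
    im,d,c=grab(n,"a_"+n); print(n,c[0].tolist(),(-c[1].T@c[2]).round(3),c[1][2].round(2))
    np.savez(f"a_{n}.npz",im=im,d=d,K=c[0],R=c[1],t=c[2])
E
```

```text
pics
t 0.0 p [ 0.2569 -0.5693  0.2016] yawy -65.72 F [1.2 0.5 0.3] w 0.08535161006754398 q6 [-71.2  28.3  77.1   0.   74.6  -5.5]
[[ 0.912  0.411 -0.   ]
 [ 0.411 -0.912  0.001]
 [ 0.    -0.001 -1.   ]]
scene [[406.93350069884025, 0.0, 282.46128054280587], [0.0, 406.93350069884025, 203.08675934017282], [0.0, 0.0, 1.0]] [ 1.171 -0.011  1.079] [-0.52  0.   -0.85]
side [[385.0983744368167, 0.0, 279.66101117120365], [0.0, 385.0983744368167, 211.60349788146505], [0.0, 0.0, 1.0]] [ 0.419 -0.653  0.754] [ 0.17  0.67 -0.72]
wrist [[325.19226210127806, 0.0, 278.57830394427475], [0.0, 325.19226210127806, 211.74845164241032], [0.0, 0.0, 1.0]] [ 0.318 -0.543  0.373] [-0.24 -0.11 -0.96]
```

View pics/a_scene.png

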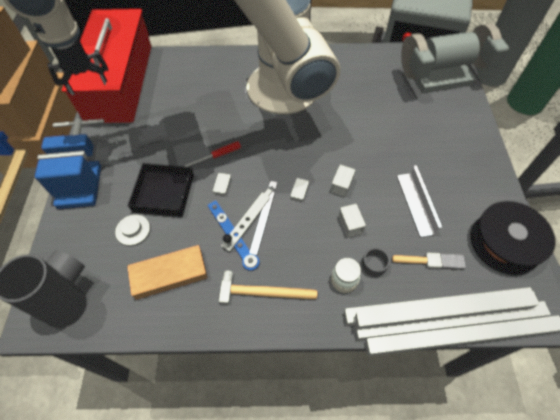

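View pics/a_side.png

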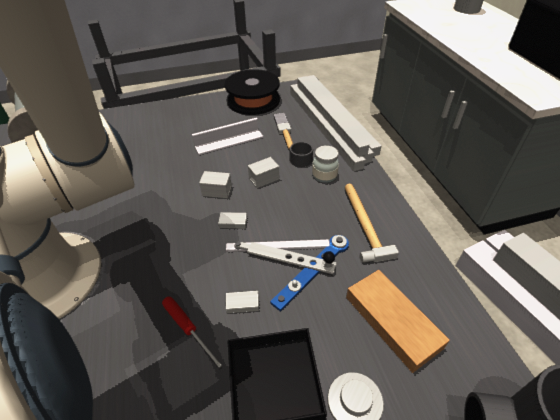

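The scene view shows the jig pivot at about (251,262), leg end (212,205), fence end (273,185), knob (227,240), and tray (162,190). There are two offcuts at (222,184) and (300,189), two tubes at (344,178) and (352,220), and the straightedge at (415,200). The side view agrees, so it's two tubes and two offcuts.

Run:
```python
from h import *
L={}
for n in ("scene","side"):
    z=np.load(f"a_{n}.npz"); c=(z['K'],z['R'],z['t']); P=cloud(n,z['d'],c); L[n]=(z['im'],P,c)
    hsv=cv2.cvtColor(z['im'],cv2.COLOR_RGB2HSV)
    ok=(z['d']>0)&(P[...,0]>.25)&(P[...,0]<.9)&(abs(P[...,1])<.55)
    print(n,"table z",np.median(P[...,2][ok&(abs(P[...,2])<.01)]))
    m=(ok&(P[...,2]>.006)&(P[...,2]<.09)).astype(np.uint8)
    k,l,s,_=cv2.connectedComponentsWithStats(m,connectivity=4)
    for i in range(1,k):
        if s[i,4]<60: continue
        q=P[l==i]; zt=np.percentile(q[:,2],95); top=q[q[:,2]>zt-.006][:,:2].astype(np.float32)*1000
        r=cv2.minAreaRect(top); px=s[i,:2]+s[i,2:4]//2
        print(px,s[i,4],"zt",round(zt*1e3),"c",np.round(r[0]),"wh",np.round(r[1]),"a",round(r[2],1))
    for nm,lo,hi in (("blue",(95,120,60),(125,255,255)),):
        b=(cv2.inRange(hsv,lo,hi)>0)&ok&(P[...,1]<.2)&(P[...,2]<.03)&(P[...,1]>-.3); q=P[b]; print(nm,cv2.minAreaRect((q[:,:2]*1000).astype(np.float32)))
    k=(hsv[...,2]<45)&ok&(P[...,2]>.035)&(P[...,1]>-.25)&(P[...,1]<.1); q=P[k]; print("knob",k.sum(),q.mean(0) if len(q) else 0, np.percentile(q,[2,98],axis=0) if len(q) else 0)
# crops
im=L['scene'][0][165:280,195:310]; a=cv2.resize(im,None,fx=5,fy=5,interpolation=cv2.INTER_CUBIC); cv2.imwrite("pics/crop1.png",a[:,:,::-1])
```

```text
scene table z -0.001752478539291058
[184 179] 1481 zt 44 c [ 472. -384.] wh [162. 163.] a 83.2
[343 180] 379 zt 51 c [451. 180.] wh [50. 77.] a 66.5
[424 200] 831 zt 49 c [523. 423.] wh [220.  11.] a 8.5
[222 184] 274 zt 21 c [ 449. -200.] wh [40. 71.] a 76.7
[300 190] 273 zt 21 c [474.  44.] wh [40. 73.] a 72.8
[242 226] 1765 zt 25 c [ 580. -133.] wh [134. 269.] a 76.5
[352 221] 519 zt 51 c [595. 193.] wh [77. 52.] a 16.3
[133 230] 782 zt 35 c [ 605. -456.] wh [58. 54.] a 31.5
[484 234] 139 zt 75 c [664. 544.] wh [12. 84.] a 90.0
[475 241] 77 zt 12 c [659. 544.] wh [11. 79.] a 89.9
[167 273] 2617 zt 41 c [ 745. -330.] wh [ 92. 200.] a 17.3
[376 262] 399 zt 45 c [726. 247.] wh [70. 70.] a 7.4
[429 261] 776 zt 20 c [718. 398.] wh [201.  43.] a 85.7
[346 276] 789 zt 86 c [772. 158.] wh [63. 62.] a 3.2
[268 288] 1136 zt 26 c [817. -57.] wh [258.  87.] a 75.9
[ 76 301] 318 zt 86 c [ 832. -546.] wh [ 8. 50.] a 89.9
[426 309] 3590 zt 71 c [876. 361.] wh [ 37. 380.] a 5.8
blue ((625.500244140625, -163.16534423828125), (258.0481872558594, 43.47277069091797), 34.175819396972656)
knob 10 [ 0.6
[... 464 characters left out ...]
.] a 67.1
[372 223] 1118 zt 27 c [796. -53.] wh [258.  88.] a 85.5
[232 220] 393 zt 21 c [472.  45.] wh [44. 71.] a 72.1
[287 272] 2762 zt 28 c [ 576. -133.] wh [133. 263.] a 76.4
[397 321] 4751 zt 42 c [ 742. -331.] wh [ 92. 200.] a 17.1
[242 302] 617 zt 21 c [ 446. -200.] wh [42. 68.] a 78.7
[192 331] 676 zt 26 c [ 308. -197.] wh [ 22. 100.] a 27.0
[277 374] 1686 zt 46 c [ 470. -385.] wh [161. 160.] a 83.2
[355 396] 2199 zt 36 c [ 603. -457.] wh [55. 55.] a 41.5
blue ((622.208251953125, -164.40802001953125), (254.0028839111328, 48.880855560302734), 35.0450325012207)
knob 257 [ 0.42553059 -0.049441    0.19195183] [[ 0.25184504 -0.17977254  0.04930534]
 [ 0.66659925  0.05377842  0.32796225]]
```

View pics/crop1.png

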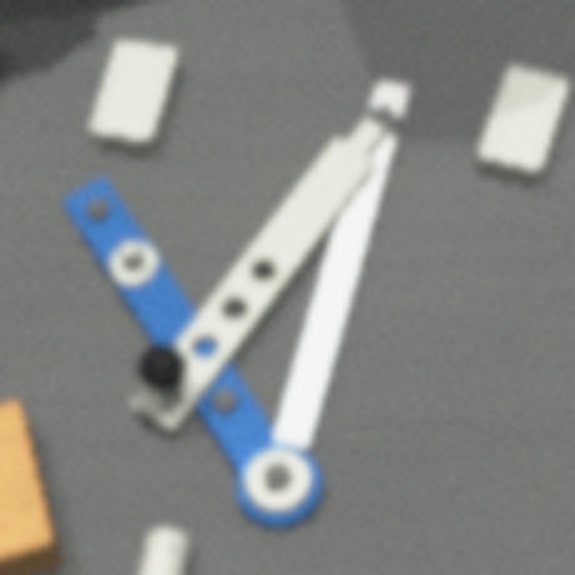

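The crop (×5, origin (195,165)) shows the pivot at (278,480), peg at (133,262), pin at about (370,135), knob at (160,367) and middle hole at (235,307). Next I compute the geometry and the first move.

Run:
```python
from h import *
z=np.load("a_scene.npz"); c=(z['K'],z['R'],z['t'])
f=lambda u,v,h: onz("scene",[195+u/5,165+v/5],h,c)[0]
piv=f(278,480,.023);peg=f(133,262,.032);knob=f(160,367,.052);h2=f(235,307,.0195);h1=f(263,270,.0195);h3=f(205,346,.0195)
print("piv",piv,"peg",peg,"knob",knob,"h",h1,h2,h3)
print("d",np.linalg.norm((peg-piv)[:2]))
leg=np.arctan2(*(peg-piv)[[1,0]]); print("leg deg",np.degrees(leg))
sd=(h1-h3)[:2]; sd/=np.linalg.norm(sd); print("pin est",h2[:2]+.16*sd, "knob est",h2[:2]-.065*sd)
print(to_tool([.4475,-.200,.12],77))
```

```text
piv [ 0.71706209 -0.10079662  0.023     ] peg [ 0.58082689 -0.18947708  0.032     ] knob [ 0.66004397 -0.16653701  0.052     ] h [ 0.58054986 -0.11371616  0.0195    ] [ 0.60522659 -0.12945503  0.0195    ] [ 0.63067253 -0.14597131  0.0195    ]
d 0.16255538335970274
leg deg -146.93842969886808
pin est [ 0.47067887 -0.04287033] knob est [ 0.6598866  -0.16463006]
[array([ 325.6, -258.3,   82. ]), np.float64(0.651)]
```

```bash
python3 -m creep '[[[40,-30,0],0.13,70],[[80,-60,0],0.26,70],[[120,-95,10],0.39,70],[[160,-127,10],0.52,70],[[200,-158,10],0.651,70]]'
python3 - <<'E'
from h import *
st();print(to_tool([.4475,-.200,.12],77))
E
```

```text
time_s: 0.65
tool_pos: [0.3708, -0.3482, 0.1916]
orientation: [[0.974, -0.226, -0.001], [-0.226, -0.974, 0.002], [-0.001, -0.001, -1.0]]
contact_force: [1.0, -0.3, 0.4]
grip_width: 0.0701
t 0.65 p [ 0.3708 -0.3482  0.1916] yawy -103.04 F [ 1.  -0.3  0.4] w 0.07009617155828286 q6 [-49.9  19.7  94.    0.   66.4  53.1]
[array([  41.4, -161.6,   71.7]), np.float64(-0.001)]
```

```bash
python3 -m creep '[[[10,-40,0],0,70],[[20,-80,10],0,70],[[30,-120,20],0,70],[[41.4,-161.6,30],0,70],[[41.4,-161.6,41],0,70]]' | head -2
cat >> h.py <<'E'
def blobs(n,im,d,c,zlo,zhi,box=None,minpx=150):
    P=cloud(n,d,c); ok=(d>0)&(P[...,2]>zlo)&(P[...,2]<zhi)
    if box: ok&=(P[...,0]>box[0])&(P[...,0]<box[1])&(P[...,1]>box[2])&(P[...,1]<box[3])
    k,l,s,_=cv2.connectedComponentsWithStats(ok.astype(np.uint8),connectivity=4)
    for i in range(1,k):
        if s[i,4]<minpx: continue
        q=P[l==i]; r=cv2.minAreaRect((q[:,:2]*1000).astype(np.float32))
        print(s[i,:4],s[i,4],"z",np.round(np.median(q[:,2])*1e3,1),"c",np.round(r[0],1),"wh",np.round(r[1],1),"a",round(r[2],1))
E
python3 - <<'E'
from h import *
im,d,c=grab("wrist","w1"); st(); blobs("wrist",im,d,c,.012,.026,(.38,.52,-.28,-.12))
print(to_tool([.4475,-.200,.12],77))
E
```

```text
time_s: 1.15
tool_pos: [0.449, -0.1961, 0.1504]
t 1.2 p [ 0.4476 -0.1976  0.1488] yawy -102.83 F [-1.1  0.3 -1.5] w 0.06969156998388877 q6 [-30.9  21.4  99.6   0.1  59.2  71.9]
[262 161  43  73] 2969 z 19.7 c [ 445.2 -200.5] wh [39.9 69.8] a 78.8
[array([ 0.6,  2.4, 28.8]), np.float64(0.003)]
```

View pics/w1.png

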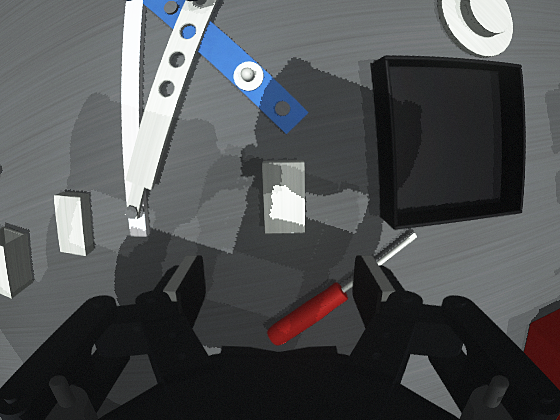

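The wrist view shows the offcut at (284,197), the peg at (249,74), the stay at (165,100), the second offcut at (73,222), and a hollow tube end at (15,260). I'll grasp this offcut.

Run:
```python
from h import *
print(to_tool([.4452,-.2005,.004],78.8))
im,d=optics.grab_frame("wrist"); c=cam("wrist"); P=cloud("wrist",d,c)
for nm,(u,v) in dict(peg=(249,73),pegl=(243,73),leg=(235,65),h2=(177,60),h1=(165,96),bar=(160,115)).items(): print(nm,P[v,u].round(4))
np.savez("w1.npz",im=im,d=d,K=c[0],R=c[1],t=c[2])
```

```text
[array([ -1.2,   3.7, 144.8]), np.float64(-0.028)]
peg [ 0.5637 -0.199   0.0292]
pegl [ 0.5644 -0.1941  0.0327]
leg [ 0.5775 -0.1871  0.013 ]
h2 [ 6.024e-01 -1.302e-01  2.000e-04]
h1 [ 0.5663 -0.1157  0.0192]
bar [ 0.5499 -0.1064  0.0194]
```

```bash
python3 -m creep '[[[-1.2,3.7,40],-0.028,70],[[-1.2,3.7,85],-0.028,70],[[-1.2,3.7,125],-0.028,70],[[-1.2,3.7,144.8],-0.028,70],[[-1.2,3.7,144.8],-0.028,70]]' | head -2;  python3 -m creep '[[[0,0,0],0,30],[[0,0,0],0,30],[[0,0,0],0,30],[[0,0,0],0,30],[[0,0,0],0,30]]'; python3 -m creep '[[[0,0,-20],0,30],[[0,0,-60],0,30],[[0,0,-90],0,30],[[0,0,-110],0,30],[[0,0,-110],0,30]]'
python3 - <<'E'
from h import *
c=np.array([.471,-.3845]);x=np.array([.993,-.118])
print(to_tool([*(c-.037*x),.11],83.2), to_tool([*(c-.037*x),.028],83.2))
E
```

```text
time_s: 1.75
tool_pos: [0.4431, -0.2022, 0.0029]
time_s: 2.25
tool_pos: [0.4434, -0.2024, 0.0035]
orientation: [[0.98, -0.197, -0.005], [-0.197, -0.98, 0.004], [-0.006, -0.003, -1.0]]
contact_force: [-0.2, 0.8, -0.7]
grip_width: 0.0297
time_s: 2.75
tool_pos: [0.4454, -0.2036, 0.1162]
orientation: [[0.98, -0.197, -0.001], [-0.197, -0.98, 0.002], [-0.002, -0.001, -1.0]]
contact_force: [1.1, 0.3, -1.6]
grip_width: 0.03
[array([ 23.9, 175.3,   6. ]), np.float64(-0.08)] [array([ 24.1, 175.4,  88. ]), np.float64(-0.08)]
```

The grip went to 30 mm, so it missed. I'll look.

Run:
```python
from h import *
im,d,c=grab("wrist","w2"); st(); blobs("wrist",im,d,c,.012,.026,(.36,.54,-.3,-.12))
blobs("wrist",im,d,c,.06,.2,(.36,.54,-.3,-.12))
```

```text
t 2.8 p [ 0.4447 -0.2032  0.1147] yawy -101.37 F [ 0.9  0.7 -0.4] w 0.030031638407050112 q6 [-31.6  24.3 101.8   0.   54.2  69.8]
[268  96  16  17] 226 z 14.9 c [ 528.3 -218. ] wh [12.4 13.5] a 78.7
[251 164  48  80] 3736 z 19.8 c [ 445.  -200.6] wh [40.2 70.1] a 78.6
[385 194   6  40] 171 z 18.3 c [ 417.9 -298.1] wh [ 1.7 35.6] a 82.8
[136 250 113  85] 3302 z 186.2 c [ 458.2 -180.6] wh [40.7 20.4] a 42.4
[309 250 113  84] 3311 z 186.0 c [ 447.9 -231.5] wh [20.5 40.6] a 25.0
```

View pics/w2.png

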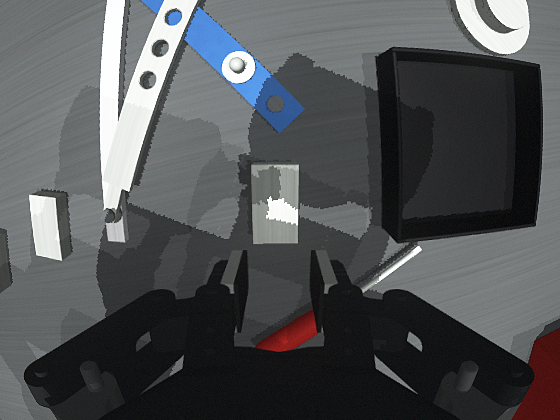

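The offcut hasn't moved, and the pads are at (240,290) and (322,290). I'll measure where the fingertips really are relative to the TCP.

Run:
```python
from h import *
im,d,c=grab("wrist"); s=monitor.sense(); P=cloud("wrist",d,c)
R=np.array(s["orientation"]);p=np.array(s["tool_pos"])
T=(P-p)@R*1000
m=(d>0)&(T[...,2]>-70)&(T[...,2]<40)&(abs(T[...,0])<25)&(abs(T[...,1])<70)
q=T[m]; print(len(q), np.percentile(q[:,2],[0,1,50,99,100]).round(1))
for sgn in(-1,1):
    a=q[(q[:,1]*sgn>0)]; a=a[a[:,2]>-30]; print(sgn,len(a),a.min(0).round(1),a.max(0).round(1),np.median(a,0).round(1))
for u,v in((240,255),(238,290),(318,255),(325,290)): print(u,v,T[v,u].round(1))
```

```text
3233 [-70.  -69.3 -56.1 -32.4 -29.9]Traceback (most recent call last):
  File "<stdin>", line 8, in <module>
    return umr_minimum(a, axis, None, out, keepdims, initial, where)
ValueError: zero-size array to reduction operation minimum which has no identity
```

Run:
```python
from h import *
im,d,c=grab("wrist"); s=monitor.sense(); P=cloud("wrist",d,c)
R=np.array(s["orientation"]);p=np.array(s["tool_pos"])
T=(P-p)@R*1000
for u in (230,236,241,315,320,325,330):
  for v in (252,260,275,300,325): print(u,v,d[v,u].round(3),T[v,u].round(0),im[v,u])
print("proj tcp",proj("wrist",p,c),"grasp",proj("wrist",p-R[:,2]*.019,c),"cam in tool",(R.T@(-c[1].T@c[2]-p)*1000).round(1))
for y in(-15,15): print(proj("wrist",p+R@np.array([[0,y,0],[11,y,0],[-11,y,0],[0,y,-30]]).T.T.reshape(4,3).T/1000 if 0 else p+(np.array([[0,y,0],[11,y,0],[-11,y,0],[0,y,-30],[11,y,-30]])/1000)@R.T,c).round(0))
```

```text
230 252 0.308 [-51. -46. 115.] [61 64 65]
230 260 0.137 [ 11. -20. -45.] [81 83 80]
230 275 0.123 [ 11. -18. -60.] [78 79 77]
230 300 0.103 [ 12. -15. -81.] [18 19 20]
230 325 0.08 [  18.  -12. -103.] [23 22 23]
236 252 0.144 [ 12. -18. -38.] [82 85 83]
236 260 0.137 [ 11. -17. -45.] [80 82 79]
236 275 0.123 [ 11. -16. -60.] [13 10 12]
236 300 0.117 [  4. -15. -68.] [23 22 22]
236 325 0.121 [ -7. -16. -68.] [44 44 44]
241 252 0.144 [ 12. -16. -38.] [74 76 76]
241 260 0.137 [ 11. -15. -46.] [21 21 22]
241 275 0.126 [ 10. -14. -57.] [21 21 21]
241 300 0.127 [ -1. -14. -59.] [16 17 16]
241 325 0.124 [ -9. -14. -65.] [19 18 20]
315 252 0.145 [ 11.  17. -37.] [40 40 39]
315 260 0.136 [ 11.  16. -46.] [21 22 22]
315 275 0.13 [  8.  16. -54.] [24 24 24]
315 300 0.13 [ -2.  16. -56.] [21 19 21]
315 325 0.301 [-118.   36.   89.] [112  26  25]
320 252 0.145 [ 11.  19. -37.] [82 83 82]
320 260 0.137 [ 11.  18. -46.] [77 81 78]
320 275 0.123 [ 11.  17. -60.] [19 18 17]
320 300 0.118 [  4.  16. -67.] [27 27 28]
320 325 0.122 [ -8.  17. -66.] [25 22 22]
325 252 0.146 [ 11.  22. -36.] [81 83 81]
325 260 0.137 [ 11.  21. -45.] [80 83 79]
325 275 0.122 [ 11.  19. -60.] [78 80 78]
325 300 0.115 [  6.  18. -70.] [21 20 21]
325 325 0.112 [ -2.  18. -75.] [19 18 20]
330 252 0.306 [-51.  50. 113.] [61 64 65]
330 260 0.145 [  8.  24. -38.] [35 36 37]
330 275 0.123 [ 11.  21. -60.] [78 81 79]
330 300 0.102 [ 13.  17. -81.] [22 22 22]
330 325 0.081 [  17.   14. -102.] [24 25 24]
proj tcp [[277.18620074 245.95711052]] grasp [[277.03713565 259.36576344]] cam in tool [  67.1    0.7 -172.2]
[[251. 246.]
 [250. 227.]
 [251. 263.]
 [246. 268.]
 [245. 247.]]
[[304. 246.]
 [304. 228.]
 [303. 264.]
 [308. 268.]
 [309. 247.]]
```

```bash
python3 -m creep '[[[0,2.7,20],0,70],[[0,2.7,50],0,70],[[0,2.7,50],0,70],[[0,2.7,50],0,70],[[0,2.7,50],0,70]]' >/dev/null
cat >> h.py <<'E'
def tips():
    im,d,c=grab("wrist"); s=monitor.sense(); P=cloud("wrist",d,c)
    R=np.array(s["orientation"]);p=np.array(s["tool_pos"]); T=(P-p)@R*1000
    m=(d>0)&(abs(T[...,0])<14)&(abs(T[...,1])<65)&(T[...,2]>-80)&(P[...,2]>.028)&(d<.19)
    for sg in(-1,1):
        a=T[m&(T[...,1]*sg>0)]; 
        if len(a): a=a[a[:,2]>np.percentile(a[:,2],99.5)-8]; print("finger",sg,"ztip",np.percentile(a[:,2],98).round(1),"y",np.percentile(a[:,1],[2,98]).round(1),"world z tip",(p[2]+R[2,2]*np.percentile(a[:,2],98)/1000).round(4),"x",np.percentile(a[:,0],[2,98]).round(1))
E
python3 - <<'E'
from h import *
st(); tips(); print(to_tool([.445,-.2005,-.012],78.7))
E
```

```text
t 3.4 p [ 0.4432 -0.2052  0.0638] yawy -101.38 F [-0.  -0.4 -0.3] w 0.06996757251098853 q6 [-3.190e+01  2.900e+01  1.045e+02  1.000e-01  4.690e+01  6.950e+01]
finger -1 ztip -37.0 y [-45.2 -34. ] world z tip 0.101 x [-9.8 11.1]
finger 1 ztip -36.6 y [35.3 46.9] world z tip 0.1007 x [-10.   11.1]
[array([ 1. , -4.8, 76. ]), np.float64(-0.001)]
```

Fingertips are about 37 mm behind the reported TCP at 70 mm opening and about 30 mm behind at 30 mm, so I'll go lower than the nominal figures suggest.

```bash
python3 -m creep '[[[1,-4.8,30],0,70],[[1,-4.8,60],0,70],[[1,-4.8,80],0,70],[[1,-4.8,88],0,70],[[1,-4.8,88],0,70]]' | egrep 'pos|force';  python3 -m creep '[[[0,0,0],0,30],[[0,0,0],0,30],[[0,0,0],0,30],[[0,0,0],0,30],[[0,0,0],0,30]]'
python3 - <<'E'
from h import *
tips()
E
```

```text
tool_pos: [0.4449, -0.2005, -0.024]
contact_force: [0.6, 0.1, 1.3]
time_s: 4.45
tool_pos: [0.4455, -0.2009, -0.0227]
orientation: [[0.98, -0.197, -0.003], [-0.197, -0.98, 0.003], [-0.004, -0.002, -1.0]]
contact_force: [-1.9, 0.1, 13.5]
grip_width: 0.0384
finger -1 ztip -50.7 y [-31.8 -18.4] world z tip 0.0281 x [-9.7 11.4]
finger 1 ztip -50.9 y [19.7 33.1] world z tip 0.0283 x [-9.9 11.5]
```

```bash
python3 -m creep '[[[0,0,-20],0,30],[[0,0,-60],0,30],[[0,0,-100],0,30],[[0,0,-120],0,30],[[0,0,-120],0,30]]'
python3 - <<'E'
from h import *
c=np.array([.471,-.3845]);x=np.array([.993,-.118])
print(to_tool([*(c-.037*x),.10],83.2), to_tool([*(c-.037*x),.0],83.2));tips()
E
```

```text
time_s: 5.0
tool_pos: [0.4474, -0.2021, 0.1005]
orientation: [[0.98, -0.197, 0.001], [-0.197, -0.98, -0.0], [0.001, -0.0, -1.0]]
contact_force: [-1.1, 0.4, -4.3]
grip_width: 0.0387
[array([ 22.2, 177.1,   0.5]), np.float64(-0.08)] [array([ 22. , 177.1, 100.5]), np.float64(-0.08)]
finger -1 ztip -40.5 y [-28.4  -0.2] world z tip 0.1392 x [-13.3  13.5]
finger 1 ztip -40.4 y [ 0.2 30. ] world z tip 0.1391 x [-13.4  13.4]
```

```bash
python3 -m creep '[[[5,45,0],-0.08,30],[[10,90,0],-0.08,30],[[16,135,0],-0.08,30],[[22,177,0],-0.08,30],[[22,177,0],-0.08,30]]'|egrep 'pos|width';  python3 -m creep '[[[0,0,40],0,30],[[0,0,80],0,30],[[0,0,109],0,30],[[0,0,109],0,30],[[0,0,109],0,30]]' | egrep 'pos|force|width';python3 -m creep '[[[0,0,0],0,60],[[0,0,0],0,60],[[0,0,0],0,60],[[0,0,-40],0,60],[[0,0,-90],0,60]]'
python3 - <<'E'
from h import *
im,d,c=grab("side"); blobs("side",im,d,c,.012,.03,(.4,.55,-.46,-.32),60)
print(to_tool([.473,.0445,.06],72.5))
E
```

```text
tool_pos: [0.4327, -0.3843, 0.0971]
grip_width: 0.0382
tool_pos: [0.4322, -0.3837, -0.0124]
contact_force: [-0.5, -0.9, -3.4]
grip_width: 0.0384
time_s: 6.55
tool_pos: [0.4315, -0.3829, 0.0778]
orientation: [[0.993, -0.121, -0.004], [-0.121, -0.993, 0.004], [-0.004, -0.003, -1.0]]
contact_force: [1.4, -1.3, 0.7]
grip_width: 0.0604
[310 353  12  57] 71 z 20.9 c [ 543.4 -406.8] wh [98.   0.8] a 83.3
[236 371  40  30] 576 z 23.2 c [ 433.8 -385. ] wh [40.7 68.9] a 83.4
[array([ -14.1, -432.1,   24.7]), np.float64(0.184)]
```

Offcut one is in the tray. On to the second.

```bash
python3 -m creep '[[[0,-45,-20],0.04,70],[[0,-90,-20],0.08,70],[[-5,-135,-20],0.12,70],[[-5,-180,-20],0.16,70],[[-7,-225,-20],0.184,70]]'|egrep 'pos'; python3 -m creep '[[[-15,-40,0],0,70],[[-25,-80,0],0,70],[[-35,-120,0],0,70],[[-45,-160,0],0,70],[[-45,-200,0],0,70]]'|egrep 'pos'
python3 - <<'E'
from h import *
im,d,c=grab("wrist","w3"); st(); blobs("wrist",im,d,c,.012,.026,(.40,.55,-.03,.12));
E
```

```text
tool_pos: [0.4551, -0.1603, 0.1065]
tool_pos: [0.4719, 0.0458, 0.1062]
t 7.65 p [0.4745 0.05   0.1064] yawy -107.54 F [0.9 2.3 0.9] w 0.07019400717622652 q6 [ -1.   24.  104.4  -0.3  51.1 106.7]
[255 166  50  83] 3963 z 19.8 c [470.6  44.7] wh [40.2 69.5] a 72.5
```

Run:
```python
from h import *
print(to_tool([.4706,.0447,-.021],72.5))
im,d,c=grab("wrist"); P=cloud("wrist",d,c)
blobs("wrist",im,d,c,.012,.026,(.40,.48,-.1,.02),50)
```

```text
[array([ -3.2,   6. , 127.4]), np.float64(-0.001)]
[374 164  27  30] 501 z 19.7 c [471.9 -45.2] wh [17. 29.] a 57.2
```

View pics/w3.png

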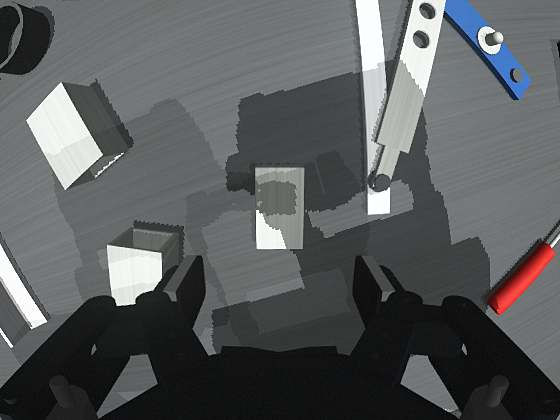

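The offcut is at (280,208), the fence end at (378,205) about 35 mm clear of the finger, and the tubes are hollow at (70,135) and (140,270).

```bash
python3 -m creep '[[[-3.2,6,30],0,60],[[-3.2,6,70],0,60],[[-3.2,6,110],0,60],[[-3.2,6,126],0,60],[[-3.2,6,126],0,60]]' | egrep 'pos|force';  python3 -m creep '[[[0,0,0],0,30],[[0,0,0],0,30],[[0,0,0],0,30],[[0,0,0],0,30],[[0,0,0],0,30]]'| egrep 'pos|force|wid';python3 -m creep '[[[0,0,-20],0,30],[[0,0,-60],0,30],[[0,0,-100],0,30],[[0,0,-120],0,30],[[0,0,-120],0,30]]'| egrep 'pos|force|wid'
python3 - <<'E'
from h import *
c=np.array([.471,-.3845]);x=np.array([.993,-.118])
print(to_tool([*(c+.037*x),.10],83.2))
E
```

```text
tool_pos: [0.4692, 0.0419, -0.0211]
contact_force: [0.6, -0.6, 0.4]
tool_pos: [0.4699, 0.0417, -0.0197]
contact_force: [-2.1, -1.4, 10.8]
grip_width: 0.0384
tool_pos: [0.4708, 0.0422, 0.1035]
contact_force: [-0.5, -0.3, -5.1]
grip_width: 0.0384
[array([164.2, 400.3,   6.3]), np.float64(-0.185)]
```

```bash
python3 -m creep '[[[18,44,0],-0.05,30],[[36,88,0],-0.1,30],[[54,132,0],-0.15,30],[[72,176,0],-0.185,30],[[90,220,0],-0.185,30]]'|egrep 'pos|wid'
python3 - <<'E'
from h import *
c=np.array([.471,-.3845]);x=np.array([.993,-.118])
print(to_tool([*(c+.037*x),.10],83.2))
E
```

```text
tool_pos: [0.49, -0.1964, 0.1043]
grip_width: 0.0382
[array([ 40.1, 189. ,   5.5]), np.float64(0.001)]
```

```bash
python3 -m creep '[[[10,45,0],0,30],[[20,90,0],0,30],[[30,140,0],0,30],[[40,189,0],0,30],[[40,189,0],0,30]]'|egrep 'pos|wid'; python3 -m creep '[[[0,0,40],0,30],[[0,0,80],0,30],[[0,0,114],0,30],[[0,0,114],0,30],[[0,0,114],0,30]]' | egrep 'pos|force|width';python3 -m creep '[[[0,0,0],0,55],[[0,0,0],0,55],[[0,0,0],0,55],[[0,0,-40],0,55],[[0,0,-90],0,55]]'| egrep 'pos|wid'
python3 - <<'E'
from h import *
im,d,c=grab("side"); blobs("side",im,d,c,.012,.03,(.4,.55,-.46,-.32),60)
print(to_tool([.62,-.2,.15],None))
E
```

```text
tool_pos: [0.5075, -0.3948, 0.1044]
grip_width: 0.0382
tool_pos: [0.5086, -0.3953, -0.0098]
contact_force: [0.0, -0.6, -3.6]
grip_width: 0.0379
tool_pos: [0.5065, -0.3938, 0.0802]
grip_width: 0.055
[276 362  47  48] 654 z 23.4 c [ 507.3 -413.6] wh [84.3 71. ] a 83.2
[236 371  40  29] 899 z 23.3 c [ 433.8 -384.5] wh [42.  69.1] a 83.1
[array([  86.6, -208.2,  -60.4])]
```

```bash
python3 -m creep '[[[0,-45,-20],0,50],[[0,-90,-40],0,50],[[0,-135,-60],0,50],[[0,-180,-80],0,50],[[0,-225,-80],0,50]]'|egrep 'pos|wid'
python3 - <<'E'
from h import *
im,d,c=grab("wrist","w4"); np.savez("w4.npz",im=im,d=d,K=c[0],R=c[1],t=c[2]); st()
P=cloud("wrist",d,c)
E
```

```text
tool_pos: [0.5371, -0.1715, 0.1711]
grip_width: 0.0503
t 11.8 p [ 0.5365 -0.1652  0.1698] yawy -96.83 F [ 0.3  8.9 -0.8] w 0.050141824076908946 q6 [-23.2  24.5  89.8  -0.1  64.3  73.7]
```

View pics/w4.png

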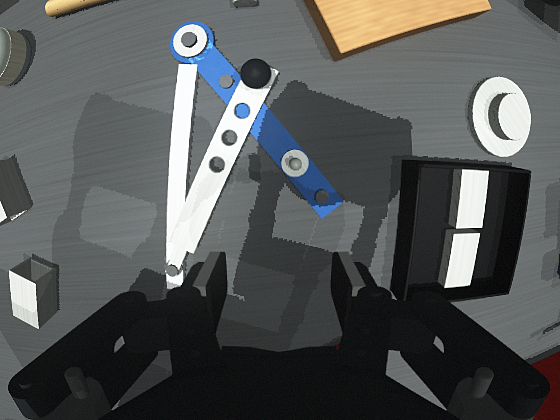

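It shows the pivot at (190,41), knob (256,73), holes (243,110)/(229,138)/(217,164), peg top (295,160), pin (175,268). Both offcuts are in the tray. I'll solve the linkage from this.

```bash
cat > jig.py <<'E'
from h import *
z=np.load("w4.npz"); c=(z['K'],z['R'],z['t']); im,d=z['im'],z['d']; P=cloud("wrist",d,c)
f=lambda u,v,h: onz("wrist",[u,v],h,c)[0][:2]*1000
piv=f(190,40,23); piv=f(190,40,.023); hs=[f(*q,.0195) for q in((217,164),(229,138),(243,110))]; pin=f(175,268,.022); knob=f(256,72,.052); peg=f(295,160,.03)
E
python3 - <<'E'
from jig import *
n=np.linalg.norm
print("piv",piv,"pin",pin,"knob",knob,"peg",peg,"holes",hs)
print("peg-piv",n(peg-piv),"pin-piv",n(pin-piv),"knob-pin",n(knob-pin),"h-pin",[n(h-pin) for h in hs])
ang=lambda v:np.degrees(np.arctan2(v[1],v[0]))
print("leg",ang(peg-piv),"fence",ang(pin-piv),"stay",ang(knob-pin))
hsv=cv2.cvtColor(im,cv2.COLOR_RGB2HSV); k=(hsv[...,2]<60)&(d>0)&(P[...,2]>.04)&(P[...,2]<.08)&(np.hypot(P[...,0]-.66,P[...,1]+.165)<.05)
q=P[k]; v,u=np.nonzero(k); print("knob cloud",len(q),q.mean(0),q[:,2].max(),"px",u.mean(),v.mean())
s=(d>0)&(P[...,2]>.0225)&(P[...,2]<.036)&(np.hypot(P[...,0]-peg[0]/1000,P[...,1]-peg[1]/1000)<.02)
print("peg cloud",P[s].mean(0),s.sum())
# blue leg line
b=(cv2.inRange(hsv,(95,120,50),(125,255,255))>0)&(d>0)&(P[...,2]<.02)&(abs(P[...,0]-.6)<.2)&(np.hypot(P[...,0]-piv[0]/1000,P[...,1]-piv[1]/1000)>.03)
q=P[b][:,:2]*1000; print("leg rect",cv2.minAreaRect(q.astype(np.float32)))
w=(d>0)&(P[...,2]>.006)&(P[...,2]<.012)&(hsv[...,2]>150)&(hsv[...,1]<60)&(P[...,1]>-.12)&(P[...,1]<-.03)&(P[...,0]<.68)&(P[...,0]>.42)
q=P[w][:,:2]*1000; print("fence rect",cv2.minAreaRect(q.astype(np.float32)))
E
```

```text
piv [ 707.59036361 -104.61604037] pin [470.01111581 -49.42914728] knob [ 656.65254196 -167.63174691] peg [ 571.12500587 -193.74402623] holes [array([ 576.22063713, -115.84982776]), array([ 600.50148877, -131.64398396]), array([ 626.4005796 , -149.12698767])]
peg-piv 162.99261249443276 pin-piv 243.90467841765403 knob-pin 220.92278405346457 h-pin [np.float64(125.2683887291067), np.float64(154.23040168986816), np.float64(185.46515511602038)]
leg -146.85072252725683 fence 166.92277212266572 stay -32.34664664218158
knob cloud 677 [ 0.65433884 -0.1671966   0.05934541] 0.06515865446972252 px 255.33530280649927 73.08271787296898
peg cloud [ 0.56702031 -0.19360408  0.02969312] 124
leg rect ((621.902587890625, -158.59454345703125), (267.147216796875, 31.29853630065918), 32.46330642700195)
fence rect ((556.405029296875, -80.48970031738281), (50.063514709472656, 250.867431640625), 76.45516967773438)
```

Run:
```python
from h import *
print(to_tool([.657,-.168,.10],49))
```

```text
[array([118.3, -12.2,  72.4]), np.float64(0.596)]
```

```bash
python3 -m creep '[[[30,-5,0],0.13,60],[[60,-8,0],0.26,60],[[90,-12,20],0.39,60],[[118.3,-12.2,40],0.52,60],[[118.3,-12.2,50],0.596,60]]'|egrep 'pos|wid'
python3 - <<'E'
from h import *
im,d,c=grab("wrist","w5"); st()
P=cloud("wrist",d,c)
hsv=cv2.cvtColor(im,cv2.COLOR_RGB2HSV); k=(hsv[...,2]<70)&(d>0)&(P[...,2]>.035)&(P[...,2]<.08)&(np.hypot(P[...,0]-.66,P[...,1]+.165)<.05)
v,u=np.nonzero(k); print(len(u),"px",u.mean(),v.mean(),"zmax",P[k][:,2].max())
(cu,cv),r=cv2.minEnclosingCircle(np.c_[u,v].astype(np.float32)); print(cu,cv,r)
q=P[k]; A=np.c_[2*q,np.ones(len(q))]; x=np.linalg.lstsq(A,(q**2).sum(1),rcond=None)[0]; print("sphere",x[:3],np.sqrt(x[3]+x[:3]@x[:3]))
k0=onz("wrist",[cu,cv],.052,c)[0]; print(k0); print(to_tool([k0[0],k0[1],.001],49))
E
```

```text
tool_pos: [0.6591, -0.1677, 0.1214]
grip_width: 0.0601
t 12.35 p [ 0.6569 -0.1674  0.12  ] yawy -131.43 F [-1.5 -0.5 -1.9] w 0.05983004007687615 q6 [-19.2  36.4  75.5  -0.2  66.8 112.3]
989 px 280.1850353892821 218.2366026289181 zmax 0.06516699575459925
280.2112731933594 218.1126708984375 17.888675689697266
sphere [ 0.65616215 -0.16697332  0.05024544] 0.013634293014861172
[ 0.65660138 -0.16727763  0.052     ]
[array([ -3. ,   0.8, 119. ]), np.float64(-0.008)]
```

View pics/w5.png

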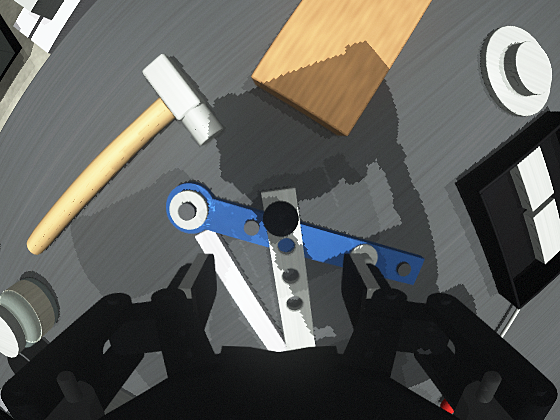

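The knob is at (280,218) with nothing under the fingers. Descend and grip.

```bash
python3 -m creep '[[[-1,1,30],0,60],[[-1.5,1,60],0,60],[[-2,1,90],0,60],[[-2,0.8,119],0,60],[[-2,0.8,119],0,60]]' | egrep 'pos|force';  python3 -m creep '[[[0,0,0],0,15],[[0,0,0],0,15],[[0,0,0],0,15],[[0,0,0],0,15],[[0,0,0],0,15]]'| egrep 'pos|force|wid'
python3 - <<'E'
from h import *
c=cam("wrist"); 
st(); print(to_tool([.645,-.160,.05]),to_tool([.603,-.232,.05]))
E
```

```text
tool_pos: [0.655, -0.1673, -0.0015]
contact_force: [-0.7, 0.0, 1.4]
tool_pos: [0.6558, -0.1676, -0.0006]
contact_force: [1.5, -0.9, 1.3]
grip_width: 0.0252
t 13.35 p [ 6.558e-01 -1.676e-01 -6.000e-04] yawy -131.34 F [ 1.5 -0.9  1.3] w 0.02516804154921328 q6 [-19.3  44.7  80.3  -0.2  53.9 112.2]
[array([-12.1,   1.2, -50.8])] [array([  3.9,  83. , -50.9])]
```

```bash
python3 -m creep '[[[-2,0.3,-10],0,15],[[-4.5,0.7,-20],0,15],[[-8.3,1.3,-35],0,15],[[-13,2,-49],0,15],[[-13,2,-49],0,15]]' | egrep 'pos|force|wid'
python3 - <<'E'
from h import *
st(); print(to_tool([.645,-.160,.048]),to_tool([.603,-.232,.048]))
E
```

```text
tool_pos: [0.6433, -0.1596, 0.0505]
contact_force: [-2.8, -0.0, -3.5]
grip_width: 0.025
t 13.85 p [ 0.6433 -0.1596  0.0505] yawy -131.31 F [-2.8 -0.  -3.5] w 0.02498247643727914 q6 [-19.   40.   80.9  -0.2  57.9 112.5]
[array([ 1.5, -0.8,  2.5])] [array([17.5, 81. ,  2.5])]
```

```bash
python3 -m creep '[[[3.5,16,0],0,15],[[7,32,0],0,15],[[10.5,48,0],0,15],[[14,65,0],0,15],[[17.5,81,0],0,15]]' | egrep 'pos|force|wid'; python3 -m creep '[[[0,0,0],0,15],[[0,0,0],0,15]]' | egrep 'pos|force|wid'
python3 - <<'E'
from h import *
st()
im,d,c=grab("wrist"); im2,d2,c2=grab("side"); np.savez("j2.npz",d=d2,K=c2[0],R=c2[1],t=c2[2])
a=im[180:420,200:400];b=im2[190:330,200:400]; print(proj("side",[.569,-.1936,.032],c2))
cv2.imwrite("pics/j1.png",np.hstack([cv2.resize(a,(400,480)),cv2.resize(b,(400,480))])[:,:,::-1])
E
```

```text
tool_pos: [0.602, -0.2336, 0.0504]
contact_force: [4.5, -0.0, -2.1]
grip_width: 0.0253
tool_pos: [0.6019, -0.2345, 0.0504]
contact_force: [4.1, -1.0, -1.6]
grip_width: 0.0253
t 14.55 p [ 0.6019 -0.2345  0.0504] yawy -131.44 F [ 4.1 -1.  -1.6] w 0.025262476989209283 q6 [-26.6  38.9  83.6  -0.   56.3 104.9]
[[294.65108806 279.96157255]]
```

View pics/j1.png

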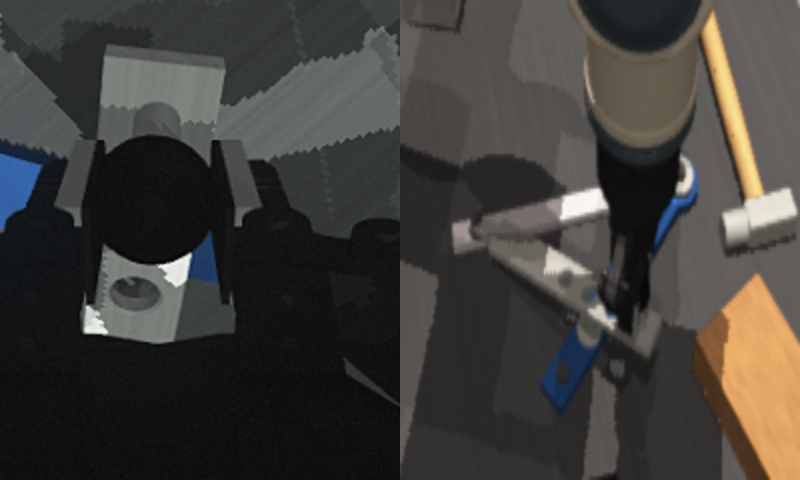

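Hole 3 is visible at about (135,293) in the left half. The peg is hidden beneath the bar, with its washer at (590,332) on the right. I'll refine the peg and compare it with the hole.

Run:
```python
from h import *
for n in("w1","w4"):
    z=np.load(n+".npz"); c=(z['K'],z['R'],z['t']); P=cloud("wrist",z['d'],c); o=-c[1].T@c[2]
    m=(P[...,2]>.0285)&(P[...,2]<.04)&(np.hypot(P[...,0]-.568,P[...,1]+.1936)<.02)
    q=P[m]; v,u=np.nonzero(m); print(n,"cam",o.round(3),len(q),q.mean(0).round(4),q.max(0).round(4),q.min(0).round(4),"px",u.mean(),v.mean(), "z95",np.percentile(q[:,2],95))
for n in("a_scene","a_side"):
    z=np.load(n+".npz"); c=(z['K'],z['R'],z['t']); P=cloud(n[2:],z['d'],c)
    m=(P[...,2]>.022)&(P[...,2]<.04)&(np.hypot(P[...,0]-.568,P[...,1]+.1936)<.02)
    q=P[m]; print(n,len(q),q.mean(0).round(4) if len(q) else '')
z=np.load("w4.npz"); c=(z['K'],z['R'],z['t'])
# bar cloud now: fit plane of bar from side view
z=np.load("j2.npz"); c=(z['K'],z['R'],z['t']); P=cloud("side",z['d'],c)
p=np.array([.6019,-.2345]); 
m=(P[...,2]>.03)&(P[...,2]<.09)&(P[...,0]>.49)&(P[...,0]<.64)&(P[...,1]<-.08)&(P[...,1]>-.26)
q=P[m]; print(len(q)); 
for x0 in np.arange(.49,.64,.02):
    b=q[abs(q[:,0]-x0)<.006]
    if len(b): print(round(x0,2),len(b),np.percentile(b[:,1],[5,50,95]).round(3),np.median(b[:,2]).round(4))
```

```text
w1 cam [ 0.513 -0.215  0.321] 114 [ 0.566  -0.1952  0.031 ] [ 0.5713 -0.1897  0.0337] [ 0.5609 -0.2003  0.0285] px 244.06140350877192 71.3157894736842 z95 0.032809431786473484
w4 cam [ 0.599 -0.178  0.344] 97 [ 0.5668 -0.1937  0.0305] [ 0.5722 -0.1883  0.0342] [ 0.5611 -0.199   0.0285] px 295.44329896907215 164.48453608247422 z95 0.032674858845836444
a_scene 15 [ 0.5713 -0.1937  0.0257]
a_side 24 [ 0.567  -0.1955  0.0287]
779
0.49 9 [-0.135 -0.129 -0.124] 0.0316
0.51 85 [-0.155 -0.133 -0.111] 0.0343
0.53 92 [-0.176 -0.155 -0.131] 0.0403
0.55 84 [-0.199 -0.18  -0.151] 0.0465
0.57 89 [-0.221 -0.204 -0.174] 0.0527
0.59 37 [-0.254 -0.24  -0.225] 0.0611
0.61 61 [-0.259 -0.249 -0.242] 0.0681
0.63 18 [-0.248 -0.243 -0.238] 0.067
```

```bash
python3 -m creep '[[[1.5,0.8,8],0,15],[[3.4,1.7,18],0,15],[[5.5,2,26],0,15],[[7.7,2.2,33],0,15],[[7.7,2.2,33],0,15]]' | egrep 'pos|force|wid'
python3 - <<'E'
from h import *
st(); print(to_tool([.6085,-.244,-.001]))
E
```

```text
tool_pos: [0.6061, -0.2399, 0.0157]
contact_force: [-2.7, -0.4, -2.1]
grip_width: 0.025
t 15.15 p [ 0.6061 -0.2399  0.0157] yawy -131.3 F [-2.7 -0.4 -2.1] w 0.02504545479808703 q6 [-2.680e+01  4.200e+01  8.370e+01 -1.000e-01  5.330e+01  1.045e+02]
[array([ 4.2,  1.6, 16.7])]
```

```bash
python3 -m creep '[[[2,0.6,6],0,15],[[3,1,11],0,15],[[4,1.4,16],0,15],[[4.2,1.6,17],0,15],[[4.2,1.6,17],0,15]]' | egrep 'pos|force|wid'; python3 -m creep '[[[0,0,0],0,60],[[0,0,0],0,60],[[0,0,0],0,60],[[0,0,-30],0,60],[[0,0,-75],0,60]]' | egrep 'pos|force|wid';python3 -m creep '[[[-40,0,-20],0,60],[[-80,0,-40],0,60],[[-80,0,-40],0,60]]' | egrep 'pos|force|wid'
python3 - <<'E'
from h import *
st(); im,d,c=grab("wrist"); np.savez("w6.npz",im=im,d=d,K=c[0],R=c[1],t=c[2]); im2,d2,c2=grab("side")
b=im2[190:330,200:400]; cv2.imwrite("pics/j2.png",np.hstack([cv2.resize(im,(560,420)),cv2.resize(b,(240,420))])[:,:,::-1])
E
```

```text
tool_pos: [0.6084, -0.2441, -0.0013]
contact_force: [-2.1, 0.5, 1.5]
grip_width: 0.025
tool_pos: [0.6057, -0.2427, 0.0723]
contact_force: [0.8, -0.0, 0.7]
grip_width: 0.06
tool_pos: [0.5425, -0.187, 0.1136]
contact_force: [-0.3, -0.9, -0.1]
grip_width: 0.0599
t 16.45 p [ 0.5425 -0.187   0.1136] yawy -131.24 F [-0.3 -0.9 -0.1] w 0.05991722600239612 q6 [-2.490e+01  2.970e+01  9.090e+01 -1.000e-01  5.870e+01  1.063e+02]
```

View pics/j2.png

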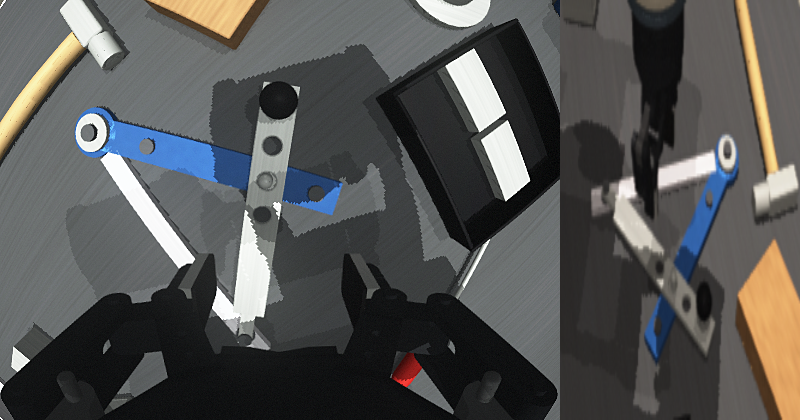

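The middle hole is over the peg at (266,181), and the stay looks level. Next I get a view of the fence and tubes, turning the jaws square to the fence.

Run:
```python
from h import *
z=np.load("w6.npz"); c=(z['K'],z['R'],z['t'])
print("piv",onz("wrist",[90,131],.023,c),"h2",onz("wrist",[266,181],.0195,c))
P=cloud("wrist",z['d'],c); s=(P[...,2]>.03)&(P[...,2]<.08)&(np.hypot(P[...,0]-.609,P[...,1]+.243)<.03); q=P[s]
A=np.c_[2*q,np.ones(len(q))]; x=np.linalg.lstsq(A,(q**2).sum(1),rcond=None)[0]; print("knob sphere",x[:3],q[:,2].max())
print(to_tool([.50,.02,.17],-96.5))
```

```text
piv [[ 0.70811137 -0.1062692   0.023     ]] h2 [[ 0.56561675 -0.19373204  0.0195    ]]
knob sphere [ 0.60716188 -0.243643    0.05059603] 0.06531866210304385
[array([-171.4, -127.6,  -59.9]), np.float64(-0.607)]
```

```bash
python3 -m creep '[[[-40,-30,-20],-0.13,75],[[-80,-60,-40],-0.26,75],[[-120,-90,-60],-0.39,75],[[-160,-120,-60],-0.52,75],[[-171,-128,-60],-0.607,75]]' | egrep 'pos|force|wid';python3 -m creep '[[[0,0,0],0,75],[[0,0,0],0,75]]' | egrep 'pos'
python3 - <<'E'
from h import *
st(); im,d,c=grab("wrist","w7"); np.savez("w7.npz",im=im,d=d,K=c[0],R=c[1],t=c[2])
P=cloud("wrist",d,c); 
blobs("wrist",im,d,c,.03,.056,(.38,.72,-.02,.3))
hsv=cv2.cvtColor(im,cv2.COLOR_RGB2HSV)
m=(d>0)&(P[...,2]>.0065)&(P[...,2]<.0118)&(P[...,0]>.47)&(P[...,0]<.68)&(P[...,1]>-.125)&(P[...,1]<-.03)&(hsv[...,1]<60)
q=P[m][:,:2]*1000; print(len(q)); r=cv2.minAreaRect(q.astype(np.float32)); print(r)
# edges by slices
E_=[];F_=[]
for x in range(490,680,10):
    b=q[abs(q[:,0]-x)<5]
    if len(b)>10: E_.append((x,np.percentile(b[:,1],98)));F_.append((x,np.percentile(b[:,1],2)))
E_=np.array(E_);F_=np.array(F_);print(np.c_[E_,F_[:,1]].round(1))
print(np.polyfit(E_[:,0],E_[:,1],1),np.polyfit(F_[:,0],F_[:,1],1))
E
```

```text
tool_pos: [0.5007, 0.0226, 0.1705]
contact_force: [-0.3, 0.6, 0.2]
grip_width: 0.0748
tool_pos: [0.5015, 0.0228, 0.1703]
t 17.25 p [0.5015 0.0228 0.1703] yawy -96.11 F [ 0.1 -0.4  0.4] w 0.07517504947027957 q6 [-4.  20.3 97.2 -0.4 61.8 92.3]
[30 20 54 40] 687 z 41.6 c [703.2 246.8] wh [71.4 33.6] a 89.9
[68 87 70 88] 3647 z 49.8 c [591.4 193.3] wh [75.8 52.4] a 15.3
[111 221  57  75] 2831 z 49.8 c [448.4 180.2] wh [51.1 76.4] a 66.0
3585
((572.9945678710938, -101.59525299072266), (54.952144622802734, 213.63894653320312), 83.12802124023438)
[[ 490.   -64.2  -85. ]
 [ 500.   -65.8  -85.7]
 [ 510.   -66.9  -87.2]
 [ 520.   -68.8  -88.5]
 [ 530.   -69.1  -89.5]
 [ 540.   -70.8  -91.3]
 [ 550.   -72.3  -91.7]
 [ 560.   -73.3  -93.3]
 [ 570.   -74.6  -94.6]
 [ 580.   -75.5  -95.8]
 [ 590.   -77.1  -96.8]
 [ 600.   -78.2  -98.5]
 [ 610.   -79.5  -99.5]
 [ 620.   -80.6 -100.8]
 [ 630.   -81.9 -102.2]
 [ 640.   -83.2 -103.5]
 [ 650.   -84.8 -104.7]
 [ 660.   -85.8 -105.9]
 [ 670.   -87.2 -107. ]]
[-0.12564009 -2.88735271] [ -0.12466111 -23.57272304]
```

View pics/w7.png

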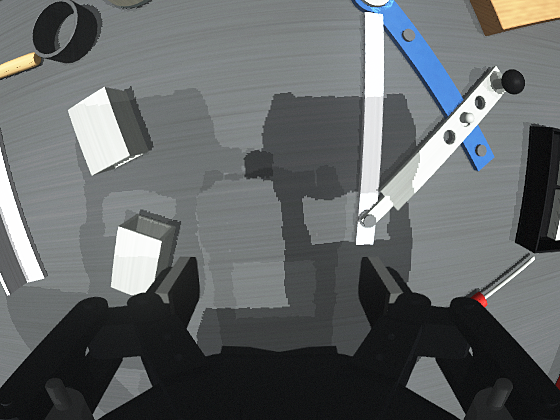

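The fence is clean at (370,130), tube B is at (105,130) and tube A at (145,255). The fence line is fitted with slope −0.125. I'll grip the tubes across, with the inner finger passing over the 10 mm fence.

Run:
```python
from h import *
print(to_tool([.5914,.1933,.06],-74.7))
```

```text
[array([  69.4, -180.5,  110.2]), np.float64(-0.375)]
```

```bash
python3 -m creep '[[[17,-45,15],-0.1,80],[[34,-90,30],-0.2,80],[[52,-135,45],-0.3,80],[[69.4,-180.5,60],-0.375,80],[[69.4,-180.5,85],-0.375,80]]' | egrep 'pos|force|wid';python3 -m creep '[[[0,0,0],0,80],[[0,0,0],0,80]]' | egrep 'pos'
python3 - <<'E'
from h import *
st(); im,d,c=grab("wrist"); blobs("wrist",im,d,c,.035,.056,(.5,.68,.1,.28))
print(to_tool([.5914,.1933,-.019],-74.7))
E
```

```text
tool_pos: [0.5954, 0.1968, 0.0849]
contact_force: [0.4, 0.0, -0.1]
grip_width: 0.0801
tool_pos: [0.596, 0.1957, 0.0846]
t 18.0 p [0.596  0.1957 0.0846] yawy -74.65 F [-0.7 -0.1  0.7] w 0.07991005675075781 q6 [13.  35.4 84.7 -0.6 59.1 88. ]
[241 176  78 109] 7907 z 49.8 c [591.3 193.4] wh [76.2 50.4] a 14.9
[array([-6.800e+00, -1.000e-01,  1.044e+02]), np.float64(0.001)]
```

```bash
python3 -m creep '[[[-5,0,25],0,80],[[-5,0,60],0,80],[[-5,0,90],0,80],[[-5,0,103],0,80],[[-5,0,103],0,80]]' | egrep 'pos|force|wid';python3 -m creep '[[[0,0,0],0,35],[[0,0,0],0,35],[[0,0,0],0,35],[[0,0,0],0,35],[[0,0,0],0,35]]' | egrep 'pos|force|wid';python3 -m creep '[[[0,0,-15],0,35],[[0,0,-40],0,35],[[0,0,-60],0,35],[[0,0,-60],0,35]]' | egrep 'pos|force|wid'
python3 - <<'E'
from h import *
st();print(to_tool([.6325,-.0566,.045],-97.14))
E
```

```text
tool_pos: [0.5928, 0.1927, -0.0179]
contact_force: [0.4, 0.5, 1.2]
grip_width: 0.0798
tool_pos: [0.594, 0.1928, -0.016]
contact_force: [-1.5, -2.5, 9.2]
grip_width: 0.0493
tool_pos: [0.5948, 0.1937, 0.048]
contact_force: [-0.1, 0.1, -3.5]
grip_width: 0.0493
t 19.45 p [0.5948 0.1937 0.048 ] yawy -74.74 F [-0.1  0.1 -3.5] w 0.04929616780904712 q6 [12.9 37.8 86.9 -0.7 53.9 88. ]
[array([-29.7, 251.3,   5. ]), np.float64(0.391)]
```

```bash
python3 -m creep '[[[-6,45,0],0.08,35],[[-12,90,0],0.16,35],[[-18,135,0],0.24,35],[[-24,180,0],0.32,35],[[-29.7,225,0],0.391,35]]' | egrep 'pos|force|wid';python3 - <<'E'
from h import *
st();print(to_tool([.6335,-.0487,.045],-97.14))
E
```

```text
tool_pos: [0.6252, -0.033, 0.0498]
contact_force: [1.1, -0.3, -2.8]
grip_width: 0.0492
t 19.95 p [ 0.6252 -0.033   0.0498] yawy -97.32 F [ 1.1 -0.3 -2.8] w 0.0491703211052722 q6 [-8.5 37.6 86.9 -0.  54.  88.9]
[array([10.1, 14.5,  5.1]), np.float64(-0.003)]
```

```bash
python3 -m creep '[[[5,7,0],-0.003,35],[[10,14.5,15],-0.003,35],[[10,14.5,40],-0.003,35],[[10,14.5,62],-0.003,35],[[10,14.5,64.5],-0.003,35]]' | egrep 'pos|force|wid';python3 - <<'E'
from h import *
st();print(to_tool([.6325,-.0571,-.015],-97.14)); im,d,c=grab("wrist"); 
P=cloud("wrist",d,c); hsv=cv2.cvtColor(im,cv2.COLOR_RGB2HSV)
blobs("wrist",im,d,c,.04,.056,(.55,.72,-.1,.05))
m=(d>0)&(P[...,2]>.0065)&(P[...,2]<.0118)&(P[...,0]>.5)&(P[...,0]<.7)&(P[...,1]>-.125)&(P[...,1]<-.03)&(hsv[...,1]<60); q=P[m][:,:2]*1000; print(len(q))
for x in range(590,700,10):
    b=q[abs(q[:,0]-x)<5]
    if len(b)>10: print(x,np.percentile(b[:,1],[2,98]).round(1), (-23.57-.1247*x, -2.887-.1256*x))
E
```

```text
tool_pos: [0.634, -0.0477, -0.0168]
contact_force: [-3.4, -1.0, 20.9]
grip_width: 0.0496
t 20.45 p [ 0.634  -0.0477 -0.0168] yawy -97.05 F [-3.4 -1.  20.9] w 0.049554947540935125 q6 [-9.7 43.6 87.4  0.  47.7 87.3]
[array([-0.3,  9.5, -1.8]), np.float64(0.002)]
[178 208 202 144] 19589 z 49.8 c [640.7 -49.2] wh [77. 58.] a 83.0
5082
620 [-101.5  -93.4] (-100.88400000000001, -80.759)
630 [-102.3  -84.4] (-102.131, -82.015)
640 [-103.3  -84.4] (-103.37800000000001, -83.27099999999999)
650 [-104.5  -85.5] (-104.625, -84.52699999999999)
660 [-105.9  -72.9] (-105.87200000000001, -85.78299999999999)
670 [-107.3  -31.5] (-107.119, -87.03899999999999)
680 [-108.4  -88.5] (-108.36600000000001, -88.29499999999999)
690 [-111.7  -89.5] (-109.613, -89.55099999999999)
```

```bash
python3 -m creep '[[[0,3,-1.5],0.002,35],[[-0.3,6,-1.5],0.002,35],[[-0.3,9,-1.5],0.002,35],[[-0.3,9.3,-1.5],0.002,35]]' | egrep 'pos|force|wid';python3 - <<'E'
from h import *
st();print(to_tool([.6325,-.0571,-.015],-97.14))
E
```

```text
tool_pos: [0.6325, -0.0571, -0.0149]
contact_force: [0.7, 1.9, -3.4]
grip_width: 0.0495
t 20.9 p [ 0.6325 -0.0571 -0.0149] yawy -97.16 F [ 0.7  1.9 -3.4] w 0.049460516851014484 q6 [-10.6  43.4  87.4   0.1  47.8  86.6]
[array([ 0. , -0. ,  0.1]), np.float64(-0.0)]
```

```bash
python3 -m creep '[[[0,0,0.5],0,62],[[0,0,0.5],0,62],[[0,0,0.5],0,62],[[0,0,0.5],0,62]]' | egrep 'pos|force|wid'; python3 -m creep '[[[0,0,-20],0,62],[[0,0,-60],0,62],[[0,0,-100],0,62],[[0,0,-100],0,62]]' | egrep 'pos|force|wid';python3 - <<'E'
from h import *
st();print(to_tool([.4485,.1802,.08],-114))
im,d,c=grab("wrist"); P=cloud("wrist",d,c); 
blobs("wrist",im,d,c,.046,.053,(.5,.72,-.15,.08))
blobs("side",*grab("side"),.046,.053,(.38,.65,-.1,.25),60)
E
```

```text
tool_pos: [0.6326, -0.0571, -0.0153]
contact_force: [-0.1, 0.2, 0.4]
grip_width: 0.0619
tool_pos: [0.6332, -0.0572, 0.09]
contact_force: [0.3, 0.4, 0.3]
grip_width: 0.0619
t 21.7 p [ 0.6332 -0.0572  0.09  ] yawy -97.15 F [0.3 0.4 0.3] w 0.061870785103730536 q6 [-10.6  35.1  84.1   0.   59.   86.6]
[array([-213. , -212.6,    3.1]), np.float64(0.294)]
[241 175  76 105] 7605 z 49.8 c [630.3 -57.4] wh [50.5 75.9] a 83.2
[199 171  31  15] 342 z 49.3 c [449.8 180.7] wh [54.8 75.9] a 67.7
[286 217  28  19] 373 z 49.4 c [623.  -56.2] wh [51.8 59.4] a 82.6
```

Tube one is flush: 24.5 mm from the fence edge against 25 nominal, angle within 0.4°. Now tube A.

```bash
python3 -m creep '[[[-34,-34,0],0.06,80],[[-68,-68,0],0.12,80],[[-102,-102,0],0.18,80],[[-136,-136,0],0.24,80],[[-170,-170,0],0.294,80]]' | egrep 'pos';python3 -m creep '[[[-35,-30,0],0,80],[[-35,-30,0],0,80],[[-35,-30,0],0,80]]' | egrep 'pos'
python3 - <<'E'
from h import *
st(); im,d,c=grab("wrist"); blobs("wrist",im,d,c,.046,.053,(.36,.54,.08,.28))
print(to_tool([.4485,.1802,-.018],-114))
E
```

```text
tool_pos: [0.4812, 0.1341, 0.0801]
tool_pos: [0.4605, 0.1764, 0.0786]
t 22.6 p [0.4605 0.1764 0.0786] yawy -114.01 F [ 0.   0.8 -0.7] w 0.0800519111919414 q6 [ 14.4  27.4 104.3  -0.8  47.2 129. ]
[240 192  80 107] 7983 z 49.8 c [448.6 180.4] wh [50.6 76.1] a 66.4
[array([-15.6,   1.5,  96.4]), np.float64(-0.002)]
```

```bash
python3 -m creep '[[[-12,1.5,20],0,80],[[-13,1.5,50],0,80],[[-13,1.5,80],0,80],[[-13,1.5,95.5],0,80],[[-13,1.5,95.5],0,80]]' | egrep 'pos|force|wid';python3 -m creep '[[[0,0,0],0,35],[[0,0,0],0,35],[[0,0,0],0,35],[[0,0,0],0,35],[[0,0,0],0,35]]' | egrep 'pos|force|wid';python3 -m creep '[[[0,0,-15],0,35],[[0,0,-40],0,35],[[0,0,-60],0,35],[[0,0,-60],0,35]]' | egrep 'pos|force|wid'
python3 - <<'E'
from h import *
st();print(to_tool([.5442,-.038,.045],-97.14))
E
```

```text
tool_pos: [0.4503, 0.1776, -0.0191]
contact_force: [0.4, -0.5, 0.7]
grip_width: 0.0798
tool_pos: [0.4509, 0.1775, -0.0183]
contact_force: [0.9, -3.3, 9.0]
grip_width: 0.0495
tool_pos: [0.451, 0.1783, 0.044]
contact_force: [-0.5, 0.6, -3.4]
grip_width: 0.0495
t 24.05 p [0.451  0.1783 0.044 ] yawy -114.2 F [-0.5  0.6 -3.4] w 0.04952055337932799 q6 [ 15.   30.3 107.2  -0.9  41.2 129.9]
[array([173.7, 159.1,   2.2]), np.float64(-0.298)]
```

```bash
python3 -m creep '[[[34,32,0],-0.08,35],[[68,64,0],-0.15,35],[[102,96,0],-0.22,35],[[136,128,0],-0.298,35],[[160,150,0],-0.298,35]]' | egrep 'pos|force|wid';python3 -m creep '[[[0,0,0],0,35]]' | egrep 'pos';python3 - <<'E'
from h import *
st();print(to_tool([.5442,-.038,.045],-97.14))
E
```

```text
tool_pos: [0.5361, -0.0269, 0.0463]
contact_force: [-0.5, 1.6, -2.6]
grip_width: 0.0496
tool_pos: [0.5379, -0.0304, 0.0458]
t 24.65 p [ 0.5379 -0.0304  0.0458] yawy -97.2 F [ 0.7  0.9 -3. ] w 0.04909051631039741 q6 [-9.5 32.9 99.9 -0.1 45.7 87.7]
[array([7.1, 6.7, 1. ]), np.float64(-0.001)]
```

```bash
python3 -m creep '[[[4,4,0],0,35],[[7.1,6.7,15],0,35],[[7.1,6.7,40],0,35],[[7.1,6.7,60],0,35],[[7.1,6.7,62],0,35]]' | egrep 'pos|force|wid';python3 - <<'E'
from h import *
st();print(to_tool([.5432,-.0465,-.0165],-97.14))
E
```

```text
tool_pos: [0.5448, -0.0375, -0.0183]
contact_force: [0.1, 0.2, -2.3]
grip_width: 0.0493
t 25.15 p [ 0.5448 -0.0375 -0.0183] yawy -97.13 F [ 0.1  0.2 -2.3] w 0.04932199189730279 q6 [-1.020e+01  3.950e+01  1.009e+02 -1.000e-01  3.830e+01  8.700e+01]
[array([-0.4,  9.2, -1.8]), np.float64(0.0)]
```

```bash
python3 -m creep '[[[0,3,-0.8],0,35],[[-0.4,6,-0.8],0,35],[[-0.4,8,-0.8],0,35],[[-0.4,9,-0.8],0,35],[[-0.4,9,-0.8],0,35]]' | egrep 'pos|force|wid';python3 - <<'E'
from h import *
st();print(to_tool([.5432,-.0465,-.0165],-97.14))
E
```

```text
tool_pos: [0.543, -0.0464, -0.0176]
contact_force: [-0.5, -0.3, -2.6]
grip_width: 0.0493
t 25.65 p [ 0.543  -0.0464 -0.0176] yawy -97.14 F [-0.5 -0.3 -2.6] w 0.049296367124207555 q6 [-1.11e+01  3.94e+01  1.01e+02 -1.00e-01  3.83e+01  8.60e+01]
[array([ 0.2,  0.1, -1.1]), np.float64(0.0)]
```

```bash
python3 -m creep '[[[0,0.7,0],0,35],[[0,1.2,0],0,35],[[0,1.2,0],0,35]]' | egrep 'pos|force|wid';python3 -m creep '[[[0,0,0.5],0,62],[[0,0,0.5],0,62],[[0,0,0.5],0,62],[[0,0,0.5],0,62]]' | egrep 'pos|force|wid'; python3 -m creep '[[[0,0,-20],0,62],[[0,0,-60],0,62],[[0,0,-100],0,62],[[-20,-30,-140],0,62],[[-40,-60,-160],0,62]]' | egrep 'pos|force|wid';python3 - <<'E'
from h import *
st()
im,d,c=grab("wrist","w8"); P=cloud("wrist",d,c); 
blobs("wrist",im,d,c,.046,.053,(.45,.72,-.15,.08))
blobs("scene",*grab("scene"),.046,.053,(.45,.72,-.15,.08),60)
hsv=cv2.cvtColor(im,cv2.COLOR_RGB2HSV)
m=(d>0)&(P[...,2]>.0065)&(P[...,2]<.0118)&(P[...,0]>.48)&(P[...,0]<.69)&(P[...,1]>-.125)&(P[...,1]<-.03)&(hsv[...,1]<60); q=P[m][:,:2]*1000
F=np.array([(x,np.percentile(q[abs(q[:,0]-x)<5][:,1],2)) for x in range(490,680,10) if (abs(q[:,0]-x)<5).sum()>10]); k=np.polyfit(F[:,0],F[:,1],1); print("inner edge",k)
blobs("side",*grab("side"),.035,.055,(.4,.65,.28,.5),60)
print(to_tool([.522,.423,.1],98.3))
E
```

```text
tool_pos: [0.5429, -0.0476, -0.0176]
contact_force: [-0.9, 0.6, -3.2]
grip_width: 0.0493
tool_pos: [0.543, -0.0476, -0.018]
contact_force: [-0.9, -0.8, -0.0]
grip_width: 0.0619
tool_pos: [0.5079, 0.0176, 0.1434]
contact_force: [0.6, 0.1, -1.0]
grip_width: 0.0621
t 26.85 p [0.5079 0.0176 0.1434] yawy -97.25 F [ 0.6  0.1 -1. ] w 0.062144584032998156 q6 [-4.6 22.4 98.9 -0.2 57.1 92.8]
[318  12  61  88] 4974 z 49.8 c [630.5 -57.3] wh [51.1 76.1] a 83.0
[320 118  61  89] 5113 z 49.8 c [538.9 -47.8] wh [51.5 74.8] a 83.6
[260 192  19  23] 311 z 48.4 c [542.8 -49.1] wh [50.4 77.3] a 84.5
[257 218  20  25] 332 z 48.2 c [633.1 -57.2] wh [49.9 76.5] a 83.3
inner edge [ -0.07207091 -58.61854213]
[192 128  25  11] 128 z 45.5 c [452.7 411.9] wh [78.4 15.9] a 7.5
[array([ -35.3, -402.8,   40.7]), np.float64(-0.267)]
```

View pics/w8.png

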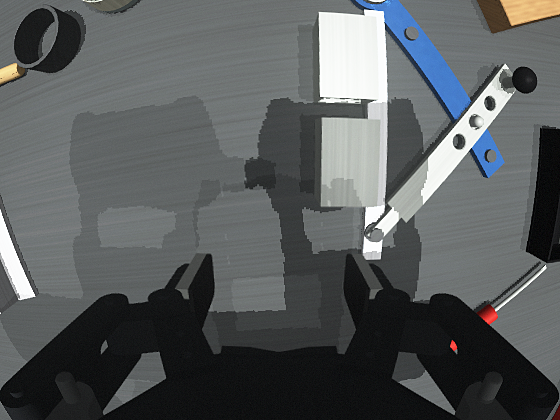

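Both tubes sit along the fence, at (350,60) and (350,162). I'll check that the fence line hasn't shifted, and look for the straightedge.

Run:
```python
from h import *
im,d,c=grab("wrist"); P=cloud("wrist",d,c); hsv=cv2.cvtColor(im,cv2.COLOR_RGB2HSV)
m=(d>0)&(P[...,2]>.0065)&(P[...,2]<.0118)&(P[...,0]>.46)&(P[...,0]<.69)&(P[...,1]>-.125)&(P[...,1]<-.03)&(hsv[...,1]<60); q=P[m][:,:2]*1000
F=np.array([(x,*np.percentile(q[abs(q[:,0]-x)<5][:,1],[2,50,98]),-23.57-.1247*x) for x in range(470,690,10) if (abs(q[:,0]-x)<5).sum()>10]); print(F.round(1))
k=(P[...,2]>.0285)&(P[...,2]<.04)&(np.hypot(P[...,0]-.5665,P[...,1]+.1943)<.012); print("peg",P[k].mean(0))
```

```text
[[ 470.   -80.   -70.5  -66.6  -82.2]
 [ 480.   -87.3  -76.7  -67.8  -83.4]
 [ 490.   -89.1  -81.3  -68.9  -84.7]
 [ 500.   -90.6  -86.9  -82.8  -85.9]
 [ 510.   -91.1  -87.5  -84.5  -87.2]
 [ 520.   -92.   -88.9  -86.1  -88.4]
 [ 530.   -93.6  -90.2  -86.5  -89.7]
 [ 540.   -94.3  -90.7  -87.2  -90.9]
 [ 550.   -95.2  -92.3  -88.9  -92.2]
 [ 560.   -96.4  -93.3  -89.3  -93.4]
 [ 570.   -97.4  -93.8  -90.3  -94.6]
 [ 580.   -98.1  -88.9  -78.5  -95.9]
 [ 590.   -99.1  -90.5  -73.5  -97.1]
 [ 600.  -100.3  -96.2  -92.   -98.4]
 [ 610.  -101.6  -97.2  -93.2  -99.6]
 [ 620.  -102.6  -98.3  -30.7 -100.9]
 [ 630.  -104.   -99.   -31.3 -102.1]
 [ 640.  -104.9 -100.1  -33.  -103.4]
 [ 650.  -106.1 -101.4  -34.2 -104.6]
 [ 660.  -107.4 -102.7  -35.5 -105.9]
 [ 670.  -109.5 -104.   -36.3 -107.1]
 [ 680.  -105.3  -98.   -89.3 -108.4]]
peg [ 0.56721354 -0.1923583   0.03035456]
```

The fence has taken up its hole slack (slope now −0.105). Both tubes follow it within about 1 mm and 0.02 rad. Now the straightedge.

```bash
python3 -m creep '[[[-4,-45,0],-0.06,50],[[-8,-90,0],-0.12,50],[[-12,-135,0],-0.18,50],[[-16,-180,0],-0.24,50],[[-20,-225,0],-0.267,50]]' | egrep 'pos';python3 -m creep '[[[18,-40,0],0,50],[[36,-80,0],0,50],[[40,-120,10],0,50],[[40,-140,25],0,50],[[30,-160,25],0,50]]' | egrep 'pos'
python3 - <<'E'
from h import *
st(); im,d,c=grab("wrist","w9"); blobs("wrist",im,d,c,.04,.055,(.35,.7,.3,.5));blobs("wrist",im,d,c,.004,.055,(.35,.7,.3,.5))
print(to_tool([.522,.423,.1],98.3))
E
```

```text
tool_pos: [0.5151, 0.2451, 0.1394]
tool_pos: [0.522, 0.4073, 0.1099]
t 28.05 p [0.522  0.4073 0.1099] yawy -81.69 F [-0.6  0.2 -0.5] w 0.05021773221788018 q6 [ 33.4  36.2  77.8  -1.2  65.3 115.6]
[248  65  17 273] 3055 z 49.8 c [521.1 423.4] wh [220.    8.7] a 8.6
[275   0  47  14] 458 z 16.1 c [696.6 415.3] wh [38.7  6.6] a 89.9
[248  65  65 273] 14869 z 8.1 c [524.1 402.6] wh [220.9  50.7] a 8.5
[array([  4.1, -13. ,  10.6]), np.float64(0.002)]
```

```bash
python3 - <<'E'
from h import *
print(to_tool([.5211,.4234,-.011],98.5))
E
python3 -m creep '[[[1,-8,0],0,40],[[1,-16,20],0,40],[[1,-16,60],0,40],[[1,-16,100],0,40],[[1,-16,121],0,40]]' | egrep 'pos|force';python3 -m creep '[[[0,0,0],0,2],[[0,0,0],0,2],[[0,0,0],0,2],[[0,0,0],0,2],[[0,0,0],0,2]]' | egrep 'pos|force|wid'
```

```text
[array([  1.2, -14.7, 121.5]), np.float64(-0.002)]
tool_pos: [0.5198, 0.4227, -0.0144]
contact_force: [0.1, -1.8, -0.7]
tool_pos: [0.5202, 0.4229, -0.0135]
contact_force: [-0.0, 0.4, -4.3]
grip_width: 0.0069
```

```bash
python3 -m creep '[[[0,0,-15],0,2],[[0,0,-50],0,2],[[0,0,-90],0,2],[[0,0,-110],0,2]]' | egrep 'pos|force|wid'
python3 - <<'E'
from h import *
st();print(to_tool([.5947,.0436,.095],-95.9))
im,d,c=grab("wrist"); blobs("wrist",im,d,c,.13,.17,(.35,.7,.3,.5))
E
```

```text
tool_pos: [0.5194, 0.425, 0.1014]
contact_force: [0.9, 0.5, -4.7]
grip_width: 0.0072
t 29.5 p [0.5194 0.425  0.1014] yawy -81.66 F [ 0.9  0.5 -4.7] w 0.007199250750875804 q6 [ 34.8  37.3  76.9  -1.1  64.9 116.9]
[array([ 19. , 388.2,  10.6]), np.float64(0.249)]
[235   0  88 352] 10158 z 165.7 c [561.8 426.4] wh [134.   34.2] a 1.2
```

```bash
python3 -m creep '[[[0,35,0],0.03,2],[[0,70,0],0.06,2],[[0,110,0],0.09,2],[[2,150,0],0.12,2],[[4,190,0],0.15,2]]' | egrep 'pos|wid'
python3 - <<'E'
from h import *
st();print(to_tool([.5947,.0436,.095],-95.9))
E
```

```text
tool_pos: [0.5517, 0.2368, 0.106]
grip_width: 0.0074
t 30.05 p [0.5517 0.2368 0.106 ] yawy -90.3 F [ 0.5 -0.8 -5. ] w 0.007371884667473012 q6 [ 18.   31.8  88.   -0.8  58.9 108.7]
[array([ 43.7, 192.9,  13. ]), np.float64(0.098)]
```

```bash
python3 -m creep '[[[10,40,0],0.03,2],[[20,80,0],0.06,2],[[30,120,0],0.098,2],[[38,155,5],0.098,2],[[43.7,185,10],0.098,2]]' | egrep 'pos|wid'; python3 -m creep '[[[0,0,0],0,2]]' | egrep 'pos|wid'
python3 - <<'E'
from h import *
st();print(to_tool([.5947,.0436,-.010],-95.9))
im,d,c=grab("wrist","w10")
blobs("wrist",im,d,c,.046,.053,(.45,.72,-.15,.08))
P=cloud("wrist",d,c); m=(d>0)&(P[...,2]>.09)&(P[...,2]<.19)&(abs(P[...,0]-.6)<.2)
s=monitor.sense();R=np.array(s["orientation"]);T=(P-np.array(s["tool_pos"]))@R*1000
b=m&(T[...,1]>28)&(T[...,1]<55)&(T[...,2]>-40); q=T[b]; print("base pts",len(q),q.min(0).round(1),q.max(0).round(1))
for x in range(-100,110,20):
    e=q[abs(q[:,0]-x)<6]
    if len(e)>5: print(x,len(e),np.percentile(e[:,1],98).round(1),np.median(e[:,2]).round(1))
E
```

```text
tool_pos: [0.5951, 0.0496, 0.0986]
grip_width: 0.0073
tool_pos: [0.5954, 0.0461, 0.0985]
grip_width: 0.0072
t 30.65 p [0.5954 0.0461 0.0985] yawy -96.13 F [-0.9  0.4 -4.5] w 0.007154648969607915 q6 [-1.1 32.1 89.1 -0.4 57.4 95.2]
[array([ -3.2,   2.3, 108.4]), np.float64(-0.004)]
[378 106  69 106] 6352 z 49.8 c [630.5 -57.2] wh [51.4 75.4] a 82.7
[373 230  66  84] 4179 z 49.7 c [540.6 -49.3] wh [51.3 75.1] a 84.1
base pts 10369 [-22.6  28.  -23.5] [112.6  48.4 -17.9]
-20 308 46.9 -22.0
0 810 47.6 -21.7
20 909 47.4 -21.4
40 992 47.6 -21.1
60 1040 47.4 -20.9
80 1037 47.5 -20.6
100 987 47.5 -20.2
```

View pics/w10.png

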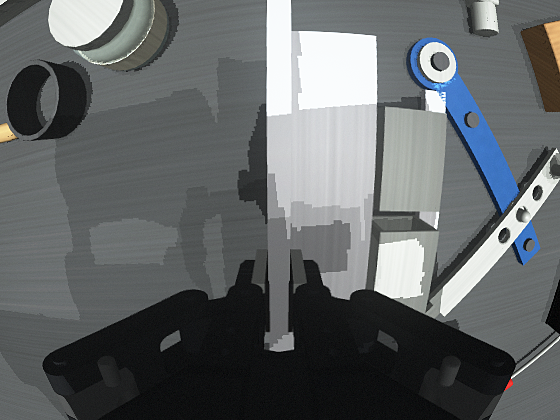

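The straightedge hangs at (330,150), parallel to the tubes, with its working edge at column 377. I lower it, then slide in gently.

```bash
python3 -m creep '[[[-3,2,20],-0.004,2],[[-3,2,60],-0.004,2],[[-3,2,90],-0.004,2],[[-3,2,105],-0.004,2],[[-3,2,110],-0.004,2]]' | egrep 'pos|force|wid'
python3 - <<'E'
from h import *
st();print(to_tool([.5922,.0194,-.012],-95.9))
E
```

```text
tool_pos: [0.5941, 0.046, -0.0122]
contact_force: [0.2, 0.5, -4.6]
grip_width: 0.0073
t 31.2 p [ 0.5941  0.046  -0.0122] yawy -95.84 F [ 0.2  0.5 -4.6] w 0.007275849516086915 q6 [-1.2 41.2 93.4 -0.4 44.1 95. ]
[array([ 0.8, 26.6, -0.1]), np.float64(0.001)]
```

```bash
python3 -m creep '[[[0.8,8,0],0,2],[[0.8,16,0],0,2],[[0.8,21,0],0,2],[[0.8,23,0],0,2]]' | egrep 'pos|force|wid'; python3 -m creep '[[[0,1,0],0,2],[[0,2,0],0,2],[[0,2.5,0],0,2]]' | egrep 'pos|force|wid'
python3 - <<'E'
from h import *
st();print(to_tool([.5922,.0194,-.012],-95.9))
im,d,c=grab("wrist","w11"); P=cloud("wrist",d,c)
blobs("wrist",im,d,c,.046,.053,(.45,.72,-.15,.08)); blobs("wrist",im,d,c,.004,.02,(.45,.75,-.03,.05))
E
```

```text
tool_pos: [0.5931, 0.0221, -0.0112]
contact_force: [0.1, -0.3, -5.0]
grip_width: 0.0073
tool_pos: [0.5929, 0.0196, -0.011]
contact_force: [-0.0, -0.0, -5.5]
grip_width: 0.0069
t 31.9 p [ 0.5929  0.0196 -0.011 ] yawy -95.89 F [-0.  -0.  -5.5] w 0.006911137193651029 q6 [-3.8 40.9 93.8 -0.3 43.8 92.3]
[array([-0.7,  0.2,  1. ]), np.float64(0.0)]
[393  82 122 195] 19381 z 49.8 c [630.1 -57.3] wh [52.2 75.8] a 82.7
[271 279  18  48] 266 z 52.6 c [591.7  18.9] wh [ 6.7 21.1] a 84.9
[410 298  80  41] 1656 z 49.7 c [573.7 -61.9] wh [47.2 19.6] a 56.1
[290  31  89 269] 19477 z 11.6 c [634.5  -8.6] wh [ 42.7 136.9] a 90.0
```

Run:
```python
from h import *
im,d,c=grab("wrist"); P=cloud("wrist",d,c)
q=P[(d>0)&(P[...,2]>.006)&(P[...,2]<.016)&(P[...,1]<.03)&(P[...,1]>-.034)]*1000
t=P[(d>0)&(P[...,2]>.046)&(P[...,2]<.053)&(P[...,1]<.0)&(P[...,1]>-.1)]*1000
for x in range(570,700,10):
    e=q[abs(q[:,0]-x)<4]; f=t[abs(t[:,0]-x)<4]
    print(x,len(e),np.percentile(e[:,1],1).round(1) if len(e)>9 else None, np.median(e[:,2]).round(1) if len(e)>9 else None, np.percentile(f[:,1],99).round(1) if len(f)>9 else None)
```

```text
570 330 -27.9 10.7 -27.7
580 715 -31.8 10.9 -37.0
590 805 -26.7 11.0 -47.2
600 1239 -28.6 11.1 -28.1
610 1345 -30.0 11.2 -29.4
620 1416 -31.2 11.3 -30.6
630 1465 -32.5 11.4 -31.7
640 1522 -33.7 11.5 -33.1
650 1464 -32.7 11.6 -34.2
660 1458 -33.4 11.8 -35.4
670 1402 -33.5 11.9 -36.4
680 1358 -33.6 12.0 None
690 1281 -33.6 12.1 None
```

The working edge meets the tube faces within about 1 mm. Lower the last 3 mm and release.

```bash
python3 -m creep '[[[-0.7,0,1.2],0,2],[[-0.7,0,2.5],0,2],[[-0.7,0,3.2],0,2],[[-0.7,0,3.2],0,2]]' | egrep 'pos|force|wid'; python3 -m creep '[[[0,0,0],0,30],[[0,0,0],0,30],[[0,0,0],0,30],[[0,0,0],0,30]]' | egrep 'pos|force|wid';python3 -m creep '[[[0,0,-30],0,30],[[0,0,-80],0,30],[[0,0,-110],0,30],[[-20,-20,-140],0,30],[[-40,-40,-160],0,30]]' | egrep 'pos|force|wid'
cat > chk.py <<'E'
from h import *
st(); im,d,c=grab("wrist","w12"); P=cloud("wrist",d,c)*1000
blobs("wrist",im,d,c,.046,.053,(.45,.75,-.15,.08))
blobs("wrist",im,d,c,.0045,.054,(.45,.75,-.037,.05))
hsv=cv2.cvtColor(im,cv2.COLOR_RGB2HSV)
q=P[(d>0)&(P[...,2]>6.5)&(P[...,2]<11.8)&(hsv[...,1]<60)]; q=q[(q[:,1]<-60)&(q[:,1]>-125)]
F=np.array([(x,np.percentile(q[abs(q[:,0]-x)<5][:,1],2)) for x in [*range(520,571,10),*range(600,661,10)] if (abs(q[:,0]-x)<5).sum()>10]); k=np.polyfit(F[:,0],F[:,1],1); th=np.arctan(k[0])
print("inner edge",k,"angle deg",np.degrees(th)); n=np.array([-np.sin(th),np.cos(th)])
inn=lambda p: (np.array(p)-[0,k[1]])@n
for lo,hi in((500,582),(590,680)):
    t=P[(d>0)&(P[...,2]>46)&(P[...,2]<53)]; t=t[(t[:,1]<-15)&(t[:,1]>-100)&(t[:,0]>lo)&(t[:,0]<hi)]
    if len(t)>100: r=cv2.minAreaRect(t[:,:2].astype(np.float32)); print("tube",r,"fence y",-(inn(r[0])-10))
b=P[(d>0)&(P[...,2]>5)&(P[...,2]<10.5)]; b=b[(b[:,1]<10)&(b[:,1]>-45)]
for x in range(500,701,20):
    e=b[abs(b[:,0]-x)<4]
    if len(e)>9: v=np.percentile(e[:,1],2); print(x,len(e),v.round(1),"toe y",-(inn([x,v])-10).round(1),np.median(e[:,2]).round(1))
E
python3 chk.py
```

```text
tool_pos: [0.5923, 0.0198, -0.0142]
contact_force: [-0.0, 0.3, 1.6]
grip_width: 0.0068
tool_pos: [0.5924, 0.0198, -0.0142]
contact_force: [1.1, 0.2, -0.1]
grip_width: 0.0297
tool_pos: [0.5529, 0.0646, 0.1466]
contact_force: [1.0, 1.0, -0.8]
grip_width: 0.0302
t 33.3 p [0.5529 0.0646 0.1466] yawy -95.96 F [ 1.   1.  -0.8] w 0.030153687242959512 q6 [ 0.7 25.7 92.1 -0.4 60.6 96.9]
[320  28  13 228] 2202 z 49.8 c [604.1  18.1] wh [  9.1 198.8] a 84.2
[379  62  56  90] 4469 z 49.8 c [630.4 -57.2] wh [51.6 75.7] a 82.8
[375 166  58  83] 4156 z 49.7 c [540.3 -49.1] wh [51.6 75.4] a 84.1
[314  28  80 232] 14546 z 9.0 c [590.6 -10.4] wh [ 68.6 220.2] a 84.5
inner edge [ -0.11560697 -31.30395814] angle deg -6.5945170808621505
tube ((540.3164672851562, -49.13084030151367), (51.577632904052734, 75.4041748046875), 84.0982894897461) fence y -34.342136682123325
tube ((630.426025390625, -57.236480712890625), (51.560821533203125, 75.65144348144531), 82.81246185302734) fence y -36.63849504023777
500 181 -16.7 toe y -62.0 7.9
520 223 -21.8 toe y -59.1 7.6
540 247 -24.0 toe y -59.3 7.7
560 272 -25.0 toe y -60.5 7.8
580 293 -28.3 toe y -59.6 7.8
600 294 -28.1 toe y -62.1 7.8
620 297 -30.3 toe y -62.2 7.9
640 303 -33.4 toe y -61.4 7.8
660 293 -35.5 toe y -61.6 7.9
680 279 -35.2 toe y -64.2 7.9
700 131 -36.2 toe y -65.5 7.8
```

View pics/w12.png

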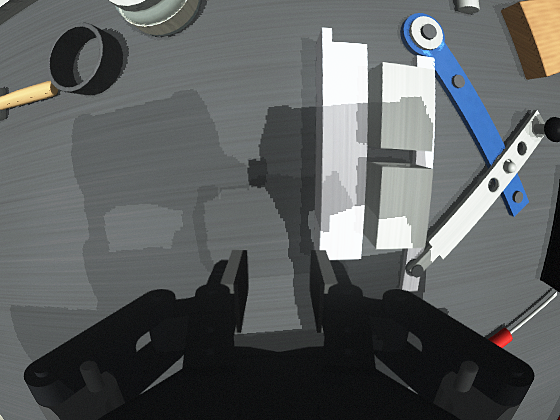

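All looks in place. One more check from a camera position above the fence, where the view is straighter.

```bash
python3 -m creep '[[[-10,35,-20],0,30],[[-20,70,-30],0,30],[[-25,115,-30],0,30],[[-25,120,-30],0,30],[[-25,120,-30],0,30]]' | egrep 'pos|force|wid'; sed -i 's/"w12"/"w13"/' chk.py; python3 chk.py
python3 - <<'E'
from h import *
blobs("side",*grab("side"),.012,.03,(.4,.55,-.46,-.32),60)
im,d,c=grab("wrist"); P=cloud("wrist",d,c); k=(P[...,2]>.0285)&(P[...,2]<.04)&(np.hypot(P[...,0]-.5665,P[...,1]+.1943)<.012); print("peg",P[k].mean(0))
E
```

```text
tool_pos: [0.5124, -0.05, 0.1782]
contact_force: [-0.4, 0.6, 0.4]
grip_width: 0.03
t 33.85 p [ 0.5124 -0.05    0.1782] yawy -96.0 F [-0.4  0.6  0.4] w 0.030012748850113083 q6 [-12.3  20.3  95.7   0.1  62.4  83.6]
[191  14  15 223] 2008 z 49.8 c [593.5  19.1] wh [  9.4 220. ] a 84.3
[244  37  57  78] 4217 z 49.9 c [630.3 -57.1] wh [50.6 75.3] a 82.9
[247 132  55  79] 4228 z 49.8 c [539.7 -49. ] wh [50.3 74.3] a 83.7
[191  14  75 223] 12597 z 8.6 c [590.7 -10.1] wh [ 69.1 220.3] a 84.8
inner edge [-4.21572448e-02 -7.63168040e+01] angle deg -2.414002798335732
tube ((539.6680297851562, -49.03302001953125), (50.30659484863281, 74.32177734375), 83.67316436767578) fence y -39.990298746123244
tube ((630.2780151367188, -57.1416130065918), (50.590030670166016, 75.29771423339844), 82.87862396240234) fence y -35.705379054039724
500 165 -15.0 toe y -72.3 7.6
520 186 -17.4 toe y -70.8 7.7
540 198 -18.5 toe y -70.5 7.9
560 227 -22.0 toe y -67.9 7.9
580 242 -24.7 toe y -66.0 7.8
600 248 -26.3 toe y -65.2 7.9
620 247 -25.4 toe y -67.0 7.8
640 258 -27.3 toe y -65.9 7.9
660 265 -30.4 toe y -63.7 8.0
680 265 -33.5 toe y -61.5 7.9
700 136 -35.4 toe y -60.3 7.7
[276 353  42  42] 942 z 23.4 c [ 510.6 -386. ] wh [64.5 70.9] a 83.2
[236 371  40  30] 901 z 23.4 c [ 433.9 -384.8] wh [41.  68.8] a 83.4
peg [ 0.5667681  -0.19294207  0.03053478]
```

View pics/w13.png

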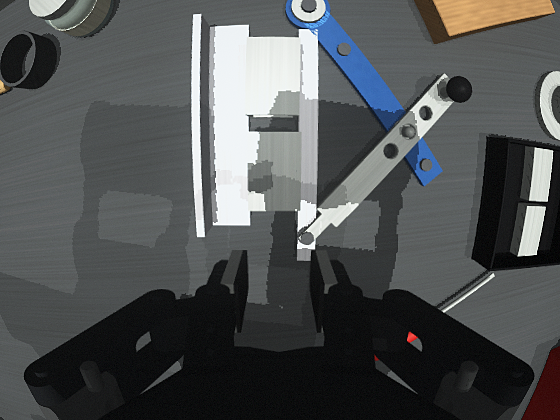

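The view shows tubes at (272,75) and (272,170) against the fence, the straightedge along them, the peg in the hole at (407,131) and offcuts in the tray. The stay spoiled the fence-edge fit, so I'll redo it with clean slices.

Run:
```python
from h import *
im,d,c=grab("wrist"); P=cloud("wrist",d,c)*1000
q=P[(d>0)&(P[...,2]>8)&(P[...,2]<11.8)]; q=q[(q[:,1]<-62)&(q[:,1]>-120)]
F=[]
for x in range(450,691,10):
    e=q[abs(q[:,0]-x)<4]
    if len(e)>10: F.append((x,*np.percentile(e[:,1],[2,98]),len(e)))
F=np.array(F); print(F.round(1).tolist())
g=F[(F[:,2]-F[:,1]<21)&(F[:,0]>540)&(F[:,0]<665)]
k=np.polyfit(g[:,0],g[:,1],1)
r=g[:,1]-np.polyval(k,g[:,0]); print(k,r.round(1)); th=np.arctan(k[0]); n=np.array([-np.sin(th),np.cos(th)])
for p in((539.7,-49.0),(630.3,-57.1)): print(-((np.array(p)-[0,k[1]])@n-10), "angle",np.degrees(th))
print("rib toe", -((np.array([593.5,19.1])-[0,k[1]])@n-10)+46)
```

```text
[[450.0, -84.6, -65.3, 94.0], [470.0, -78.5, -66.8, 43.0], [480.0, -87.4, -67.9, 120.0], [490.0, -88.5, -69.6, 125.0], [500.0, -90.3, -73.8, 113.0], [510.0, -91.1, -74.7, 116.0], [520.0, -91.8, -75.5, 117.0], [530.0, -93.7, -76.5, 122.0], [540.0, -94.5, -78.1, 120.0], [550.0, -94.4, -79.3, 114.0], [560.0, -96.2, -80.1, 116.0], [570.0, -97.1, -81.1, 123.0], [580.0, -97.9, -78.9, 143.0], [590.0, -99.9, -79.7, 147.0], [600.0, -99.9, -81.9, 137.0], [610.0, -100.9, -83.0, 133.0], [620.0, -103.0, -83.9, 141.0], [630.0, -103.0, -86.0, 121.0], [640.0, -104.2, -86.0, 130.0], [650.0, -105.8, -88.1, 124.0], [660.0, -119.5, -89.3, 143.0], [670.0, -119.3, -90.7, 184.0], [680.0, -119.0, -89.9, 189.0], [690.0, -119.2, -87.1, 182.0]]
[ -0.10754566 -35.69127192] [ 0.5 -0.3 -0.1  0.2 -0.7  0.3  0.4 -0.7  0.4  0.3 -0.2]
-34.47718931435721 angle -6.138319391139227
-36.11140229162902 angle -6.138319391139227
rib toe -61.93953178577928
```

```bash
python3 -c "
from bench import bot; print(bot.job_done())"
```

```text
the job is handed in; nothing more can be done
None
```

The job is handed in, with every step done and all final measurements inside the limits. The hand-in itself reports no verdict. It took about 34 s of the 210 s robot time. This start had two offcuts and two tubes.

**What I did:** I put both offcuts in the tray and lifted the stay by its knob, then dropped its middle hole over the peg. I laid both tubes along the fence's outer side and set the straightedge behind them, centred on the row.

**Last checks (wrist camera):**

| Item | Measured | Limit |
|---|---|---|
| Tube 1, y in fence frame | −36.1 mm | −39 to −31 mm |
| Tube 2, y in fence frame | −34.5 mm | −39 to −31 mm |
| Tube angles off the fence | up to about 0.02 rad | 0.05 rad |
| Straightedge working edge, y in fence frame | about −62 mm | −66 to −54 mm |
| Straightedge angle off the fence | about 0.01 rad | 0.05 rad |

The straightedge lies flat. The last pictures show the peg in the middle hole. After I let the knob go, it was at its level height of about 51 mm. Both offcuts are in the tray, and the bystanders in view looked undisturbed.

**Failed or disagreed:**
- **First offcut grasp missed:** the fingertips really end about 25–37 mm behind the reported TCP, so I went lower on every later grasp.
- **Fence shifted about 0.02 rad:** it took up the slack in the hole after the stay was on, so I re-measured everything against its new line.
- **Fence-edge fit was noisy:** one of the last fits was spoiled by the stay and gave out-of-range values. I redid it with clean slices, which gave the figures above.

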